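# Pack flanged rollers hub up, hub down in the scale pan and weigh them

### The arm

A 7-joint arm with a two-finger parallel gripper is mounted at the origin on the work surface. World frame = base frame: x ahead of the robot, y to its left, z up, the work surface at z = 0. Lengths are in m, angles in degrees, forces in N, time in s.
With the tool pointing down it reaches from about 0.425 to 0.875 m from the base axis. Payload 4.7 kg.
Tool frame: the origin (TCP) lies at the very end of the fingers, on their centre line; the grasp point (between the pads) lies 19 mm behind it; z points along the fingers, y is the direction in which the jaws open and shut (so a half turn about z gives the same grasp; the last joint's range is limited). The gripper opens to 87 mm and grips with 3 to 60 N. Pads are 19 mm wide; open, the fingers measure 117 mm over their backs; the gripper's body (75 mm by 190 mm) begins 51 mm behind the grasp point.
Start: joints at [74.834, 18.392, -4.016, 83.108, 1.295, 78.541, -3.26], TCP at [0.179, -0.625, 0.223] pointing down, gripper open.
Joint ranges: [-163.93, 163.93], [-17.29, 119.83], [-79.2, 71.16], [3.27, 140.29], [-89.18, 269.18], [5.43, 117.66], [-154.24, 154.24]. Speed limits (degrees/s): [147.25, 147.25, 180, 180, 180, 180, 180].

### API

Orientations are given as [roll, pitch, yaw] about the fixed x, y, z axes, in that order (R = Rz(yaw) Ry(pitch) Rx(roll)).
In Python, from cell import monitor, read_camera, camera_info, env, look_for gives the robot as it stands.
- The arm moves only by the tool servo_tool, never from a script. Its argument "commands" is one flat list of numbers, 6 for each row, row after row: the shift along the tool's x, y, z in mm, then the turn, a rotation vector about the tool's x, y, z in degrees. A call has 1 to 10 rows; each row shifts and turns the commanded pose from where the row before left it, along the tool's axes as they then stand; what a row does not reach is not made up. A row lasts 1/10 s, in which the tool goes at most 50 mm and 8.59 degrees, less where a joint would pass 70% of its speed; a pose out of reach is approached as far as the arm can. A call is refused whole if a number of a shift passes 50 or a number of a turn 8.59, either way. A call with a gripper value outside its range is refused whole. "jaw" is the finger opening in mm, from 0 to 87, set as the call begins (left out, the last holds). The fingers move at their own pace and stop on an object; "newtons" is the grip in N (left out, the last holds). Time passes only in rows, so rows that do not move let the fingers close. It gives the time, the measured TCP pose, the force and the opening at its end, in the units of the state.
- monitor.get_obs(): the state, without advancing time (a new reading comes with each control period).
- read_camera(name): name is "scene" or "side" or "wrist"; returns (picture, depth): 400x640x3 uint8, red, green, blue; 400x640 float32, m along the optical axis (not along the pixel's ray), 0 where there is no reading.
- camera_info(name): a dict with "camera_matrix" (3x3 intrinsics, pixels), "k1" (the pictures are not rectified: a ray, as slopes to the right and down, at radius r is drawn at 1 + k1 r^2 times it, then the intrinsics apply), "R" (3x3) and "t" (3): a world point X has camera coordinates R X + t; the wrist camera has in their place "T_tool_cam" (4x4, takes a point from camera to tool coordinates, whose origin is the TCP and whose axes are the flange's). Camera axes: x right, y down, z forward; pixel columns grow to the right and rows downward; lengths in m; the calibration is good to about 2 mm. A picture is of the moment at which its call begins: read the wrist's pose just before it. camera_info takes no time and is no camera call.
- env.sign_off(): hands the job in, once; it reports no verdict.
Trained networks look in the newest picture that a camera, given by its name, has taken for a name from the list of things; names that differ only in an ending like _2 or _b are one class to them, and where a whole thing is asked for, a point or a joint stands for the part that bears it (a point fixed in the world has none). Each returns a list of dicts, best first, with "conf" (0 to 1); they miss things now and then, are a little off and sometimes report something else, mostly with a low value. They report only what shows in the picture. A call takes as long as a camera call. They do not tell look-alikes from the thing itself.
- look_for(camera, label): "box" ([left, top, width, height] in pixels, round what is visible of it).
The state is a dict: "time_s": time; "qpos": joint angles; "joint_velocities": joint speeds; "effort": joint torques, N m; "tool_pos": TCP position; "tool_rot": TCP orientation; "force": force on the tool from outside, world axes, zero at the start; "wrist_torque": the same for the moment, N m; "grip_width": finger opening in m.
Only numpy, scipy, OpenCV 4.12 (cv2) and the standard library are available. Lean on these libraries where they do the work, as an engineer would, in place of code of your own. Each camera call takes 0.05 s, during which the arm holds its last target.

### The job

Stand the check weight that was left in the pan of the beam scale on its rubber pad, and pack all the flanged rollers on the blue plates into the pan in one straight row, alternately hub up and hub down (none need be turned over), pushed together so that their flanges overlap and each flange edge comes to within a few millimetres of the next roller's hub. With the load complete, weigh it: slide the poise along the beam until the beam rests level with its pointer in the middle of the loop. Do not knock over the can or the jar.

Things in the scene. Friction and masses are not known exactly. Their poses are not given: they have to be found in the camera images.
- roller_a_mid (a point): Plain turned aluminium flanged roller shaped like a hat, standing hub up: flange 64 mm across and 14 mm thick at the bottom, hub 34 mm across and 22 mm tall on top, 36 mm tall in all, about 0.25 kg. The point is at its centre, 18 mm above its underside; z is its axis, up. One of the three hub-up rollers may be absent.
- roller_b_mid (a point): Plain turned aluminium flanged roller shaped like a hat, standing hub up: flange 64 mm across and 14 mm thick at the bottom, hub 34 mm across and 22 mm tall on top, 36 mm tall in all, about 0.25 kg. The point is at its centre, 18 mm above its underside; z is its axis, up. One of the three hub-up rollers may be absent.
- roller_c_mid (a point): Plain turned aluminium flanged roller shaped like a hat, standing hub up: flange 64 mm across and 14 mm thick at the bottom, hub 34 mm across and 22 mm tall on top, 36 mm tall in all, about 0.25 kg. The point is at its centre, 18 mm above its underside; z is its axis, up. One of the three hub-up rollers may be absent.
- roller_d_mid (a point): The same flanged roller standing hub down: hub 34 mm across and 22 mm tall below, flange 64 mm across and 14 mm thick on top (its flat face up), 36 mm tall in all. The point is at its centre, 18 mm above its underside; z is its axis, up.
- roller_e_mid (a point): The same flanged roller standing hub down: hub 34 mm across and 22 mm tall below, flange 64 mm across and 14 mm thick on top (its flat face up), 36 mm tall in all. The point is at its centre, 18 mm above its underside; z is its axis, up.
- pan_mid (a point): Centre of the floor of the scale's pan, a long shallow steel tray 300 mm (y) by 84 mm (x) inside, lip 4 mm thick and 8 mm high, floor about 52 mm above the table (it sinks or rises up to 3 mm with the load); y runs along the pan, x across it towards the beam, z up. The scale with its beam may stand turned on the table.
- loop_mid (a point): Middle of the steel loop (30 mm wide, its top 181 mm above the table) on a post near the pan's -y end. The beam runs to it from a pillar (40 mm wide, 169 mm high) near the +y end, parallel to the pan, 115 mm from its centre line on its +x side. Top of the beam 166 mm, of the poise's knob 208 mm above the table.
- beam (a joint): Tilt of the scale's beam, rad, from -0.06 to 0.06 (stops). 0: level, the pointer at its tip in the middle of the loop. Positive: tip up, the load is too heavy for the poise. Negative: tip down, the poise is too far out. It swings freely and settles in about a second. Between the stops, sliding the poise out by 1 mm lowers the tip by about 0.003 rad.
- pointer (a point): Tip of the beam's pointer blade, 272 mm from the fulcrum, inside the loop whose opening is 38 mm high; the loop has a black mark on each upright at mid-height.
- poise (a joint): Position of the sliding poise along the notched beam, m, 0 (nearest the pillar) to 0.155; it grows as the poise moves away from the pillar, in the pan's -y direction. It slides with light friction, the notches only mark the scale, and it stays where it is left.
- poise_knob (a point): Centre of the round knob on top of the brass poise: 26 mm across, reaching 16 mm above and 18 mm below this point, where the 34 mm wide (along the beam), 31 mm deep block begins. Slide the poise by this knob; z up, y as the pan's y.
- check_weight_mid (a point): Steel check weight, 0.5 kg: cylinder 46 mm across and 46 mm tall, a neck, and on top a knob 30 mm across and 22 mm tall; 75 mm tall in all. The point is at half height, 37.5 mm above its underside, 26.5 mm below the middle of the knob. Starts in the pan.
- pad_top (a point): Centre of the top of the black rubber pad for the check weight, 80 by 80 mm and 4 mm thick, lying on one of the blue plates (3 mm thick) that the rollers also stand on.
- can: Bystander: grey spray can, 56 mm across, 150 mm tall; origin at the centre of its base.
- jar: Bystander: white grease jar, 72 mm across, 70 mm tall; origin at the centre of its base.
Things that resemble listed ones, but are neither listed nor needed, are in the scene too. Leave any brown look-alike of the part that bears roller_b_mid alone.

How it is judged:
By the outcome, as a careful person would: the job done as asked, in the order asked, and still so for the second after the job is handed in, with the robot touching nothing.
Of roller_a, roller_b, roller_c only 2 to 3 are there at a start; the rules pass over those that are not, and their reading is None.
At some moment in a run one of roller_a, roller_b, roller_c may be knocked a few centimetres aside while the robot is not near it.
It also fails if it takes over 210 s, if anything falls off the work surface, if the arm or the gripper's body presses on something with over 40 N, if the wrist force passes 120 N, or if a joint passes its speed limit or range.

## Working session

There is one attempt and no reset: what is moved stays moved. The work goes in short steps, Python scripts to look and compute and a tool call to move; the robot and the scene stay as the last step left them, time stands still between calls to the robot, and variables do not carry over. Pictures are saved under pics/ and viewed, and the job is handed in when it is done.

Besides the shell and the picture viewer there is one more tool, called after ">>>" as name(argument=value, ...), one argument or row to a line, values as JSON. servo_tool: Moves the arm, as the interface text tells. Its arguments: {"type":"object","properties":{"commands":{"type":"array","items":{"type":"number"}},"jaw":{"type":"number"},"newtons":{"type":"number"}},"required":["commands"]}

```bash
ls; mkdir -p pics; python3 - <<'E'
from cell import monitor, read_camera, camera_info, env, look_for
import cv2, numpy as np
o=monitor.get_obs(); print(o)
for n in ['scene','side','wrist']:
    im,d=read_camera(n); cv2.imwrite(f'pics/{n}0.png',im[:,:,::-1]); np.save(f'pics/{n}0.npy',d)
    print(n,camera_info(n))
E
```

```text
pics
{'time_s': 0.0, 'qpos': array([74.83424251, 18.43815812, -4.01496333, 83.17349549,  1.29482521,
       78.54171735, -3.25825163]), 'joint_velocities': array([-0.01398478, -0.009735  ,  0.02392928,  0.04794591, -0.0743097 ,
       -0.01204152,  0.11335631]), 'effort': array([-5.38191744e-04, -4.91286349e+01, -4.04133406e-01, -3.12525237e+01,
       -6.38177013e-02,  4.37792810e-02,  1.85533945e-04]), 'tool_pos': array([ 0.17867163, -0.62439068,  0.22148399]), 'tool_rot': array([-1.79891859e+02,  5.76074854e-03,  1.59766557e+01]), 'force': array([0.21234089, 0.51453768, 0.80035696]), 'wrist_torque': array([-0.0001714 ,  0.03354329,  0.02681521]), 'grip_width': 0.08707452319468553}
scene {'camera_matrix': array([[477.19824501,   0.        , 313.52453156],
       [  0.        , 477.19824501, 188.98685908],
       [  0.        ,   0.        ,   1.        ]]), 'k1': -0.02543922162277184, 'R': array([[-0.11655131,  0.99307945, -0.01445686],
       [ 0.71288096,  0.07351344, -0.69742133],
       [-0.69153202, -0.09159139, -0.71651551]]), 't': array([ 0.07275384, -0.2514344 ,  1.74875976
[... 272 characters left out ...]
0.23752534,  0.57676536, -0.78161591],
       [ 0.30780626, -0.71848867, -0.62372216]]), 't': array([0.4490239 , 0.24130794, 1.63167088])}
wrist {'camera_matrix': array([[315.33733357,   0.        , 320.95314157],
       [  0.        , 315.33733357, 199.94896754],
       [  0.        ,   0.        ,   1.        ]]), 'k1': 0.01765518420743281, 'T_tool_cam': array([[-3.65985487e-04, -9.65560985e-01, -2.60176577e-01,
         7.12879431e-02],
       [ 9.99999181e-01, -6.72380209e-04,  1.08864108e-03,
         9.20095196e-04],
       [-1.22608693e-03, -2.60175966e-01,  9.65560440e-01,
        -1.62841176e-01],
       [ 0.00000000e+00,  0.00000000e+00,  0.00000000e+00,
         1.00000000e+00]])}
```

View pics/scene0.png

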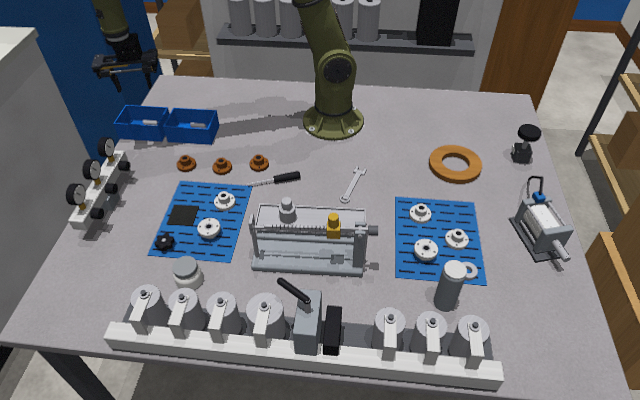

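View pics/side0.png

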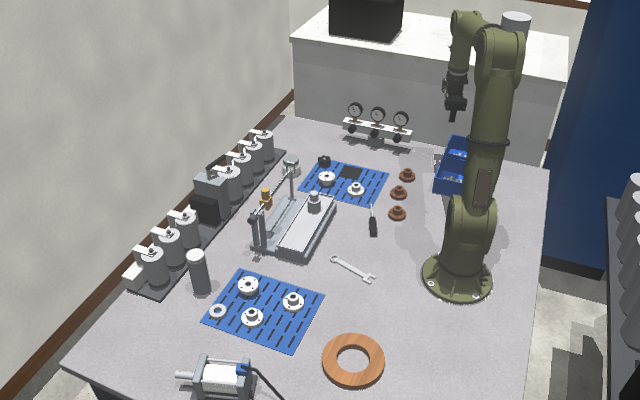

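View pics/wrist0.png

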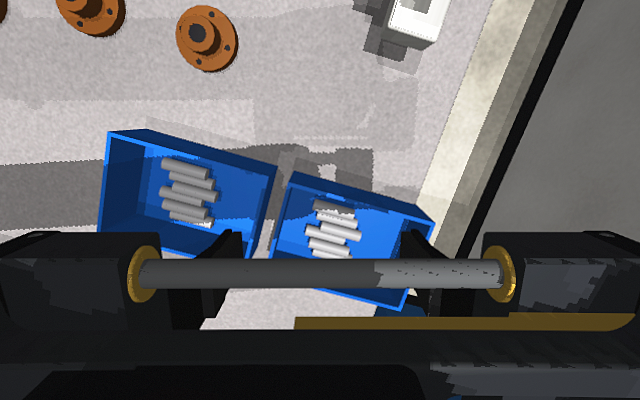

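```bash
cat > h.py <<'E'
from cell import monitor, read_camera, camera_info, env, look_for
import cv2, numpy as np
from scipy.spatial.transform import Rotation as Ro
def pose():
    o=monitor.get_obs(); T=np.eye(4); T[:3,:3]=Ro.from_euler('xyz',o['tool_rot'],degrees=True).as_matrix(); T[:3,3]=o['tool_pos']; return T
def cam(n,Tt=None):
    c=camera_info(n); K=c['camera_matrix'];k=c['k1']
    if n=='wrist': Twc=Tt@c['T_tool_cam']
    else:
        Twc=np.eye(4);Twc[:3,:3]=c['R'].T;Twc[:3,3]=-c['R'].T@c['t']
    return K,k,Twc
def slopes(K,k,uv):
    uv=np.atleast_2d(np.asarray(uv,float)); d=(uv-[K[0,2],K[1,2]])/[K[0,0],K[1,1]]
    s=d.copy()
    for _ in range(8): s=d/(1+k*(s**2).sum(1,keepdims=True))
    return s
def at_z(c,uv,z):
    K,k,T=c; s=slopes(K,k,uv); r=np.c_[s,np.ones(len(s))]@T[:3,:3].T; o=T[:3,3]
    return o+r*((z-o[2])/r[:,2])[:,None]
def at_d(c,uv,d):
    K,k,T=c; s=slopes(K,k,uv); p=np.c_[s,np.ones(len(s))]*np.asarray(d)[:,None]; return p@T[:3,:3].T+T[:3,3]
def proj(c,X):
    K,k,T=c; p=(np.atleast_2d(X)-T[:3,3])@T[:3,:3]; s=p[:,:2]/p[:,2:]; s=s*(1+k*(s**2).sum(1,keepdims=True)); return s*[K[0,0],K[1,1]]+[K[0,2],K[1,2]]
def cloud(c,d):
    v,u=np.mgrid[0:400,0:640]; P=at_d(c,np.c_[u.ravel(),v.ravel()],d.ravel()).reshape(400,640,3); P[d==0]=np.nan; return P
def grab(n,f=None):
    Tt=pose(); im,d=read_camera(n); c=cam(n,Tt)
    if f: cv2.imwrite(f'pics/{f}.png',im[:,:,::-1])
    return im,d,c
E
python3 - <<'E'
from h import *
for n in ['scene','side']:
    im,d,c=grab(n)
    P=cloud(c,d)
    for l in ['roller_a_mid','roller_d_mid','pan_mid','loop_mid','pointer','poise_knob','check_weight_mid','pad_top','can','jar','beam']:
        for r in look_for(n,l):
            if r['conf']<.2: continue
            b=r['box']; u,v=int(b[0]+b[2]/2),int(b[1]+b[3]/2)
            print(n,l,round(r['conf'],2),np.round(b).astype(int),P[min(v,399),min(u,639)].round(3))
E
```

```text
scene roller_a_mid 0.67 [410 203  19  16] [0.449 0.289 0.038]
scene roller_d_mid 0.93 [413 238  23  21] [0.582 0.297 0.04 ]
scene pan_mid 0.67 [255 204 110  31] [ 0.524 -0.024  0.051]
scene pan_mid 0.58 [256 209 119  29] [ 0.539 -0.005  0.053]
scene loop_mid 0.94 [249 203 129  74] [ 0.584 -0.006  0.033]
scene loop_mid 0.5 [446 228  25  24] [0.537 0.397 0.027]
scene pointer 0.87 [254 209 123  32] [ 0.543 -0.005  0.054]
scene poise_knob 0.91 [328 213  15  26] [0.647 0.058 0.181]
scene poise_knob 0.57 [408 207  21  14] [0.451 0.287 0.03 ]
scene pad_top 0.62 [168 201  33  26] [ 0.501 -0.407  0.005]
scene can 0.8 [433 261  35  52] [0.75  0.341 0.116]
scene jar 0.88 [172 256  34  34] [ 0.748 -0.306  0.07 ]
scene beam 0.94 [252 212 126  24] [ 0.54  -0.008  0.054]
side roller_a_mid 0.68 [284 293  22  21] [0.422 0.308 0.023]
side roller_a_mid 0.2 [318 171  20  16] [ 0.562 -0.294  0.03 ]
side roller_d_mid 0.8 [236 277  23  18] [0.578 0.314 0.041]
side roller_d_mid 0.7 [307 192  15  23] [ 0.517 -0.061  0.094]
side pan_mid 0.79 [279 193  54  60] [ 0.525 -0.009  0.047]
side loop_mid 0.86 [250 164  89 101] [ 0.598 -0.067  0.019]
side pointer 0.74 [245 176  43  51] [0.629 0.069 0.169]
side poise_knob 0.45 [260 189  13  19] [0.633 0.061 0.175]
side check_weight_mid 0.48 [307 191  15  24] [ 0.518 -0.063  0.097]
side pad_top 0.57 [338 165  26  15] [ 0.508 -0.406  0.004]
side can 0.87 [184 248  27  46] [0.708 0.372 0.105]
side can 0.71 [342 167  20  14] [ 0.496 -0.397  0.004]
side jar 0.55 [286 158  16  20] [ 0.705 -0.292  0.05 ]
side jar 0.39 [261 188  10  20] [0.633 0.061 0.175]
side beam 0.82 [249 175  41  48] [0.627 0.052 0.17 ]
```

```bash
python3 - <<'E'
import cv2
a=cv2.imread('pics/scene0.png')
cv2.imwrite('pics/cropA.png',cv2.resize(a[170:290,145:255],None,fx=5,fy=5,interpolation=cv2.INTER_CUBIC))
cv2.imwrite('pics/cropB.png',cv2.resize(a[190:290,385:495],None,fx=5,fy=5,interpolation=cv2.INTER_CUBIC))
cv2.imwrite('pics/cropC.png',cv2.resize(a[185:285,240:390],None,fx=5,fy=5,interpolation=cv2.INTER_CUBIC))
E
```

```text
(no output)
```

View pics/cropA.png

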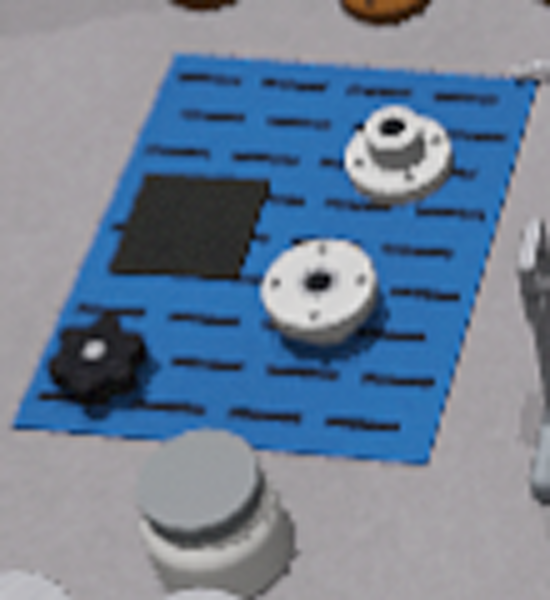

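View pics/cropB.png

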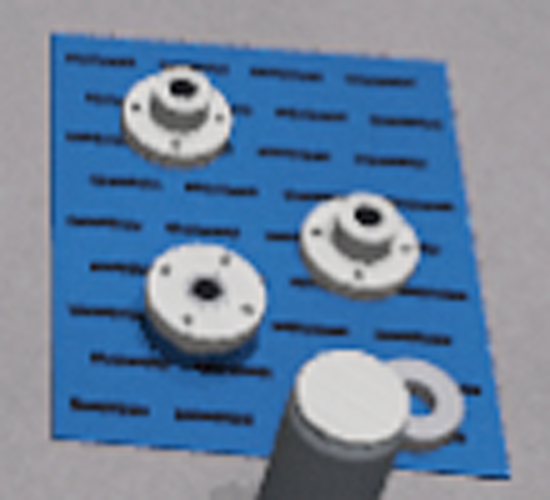

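View pics/cropC.png

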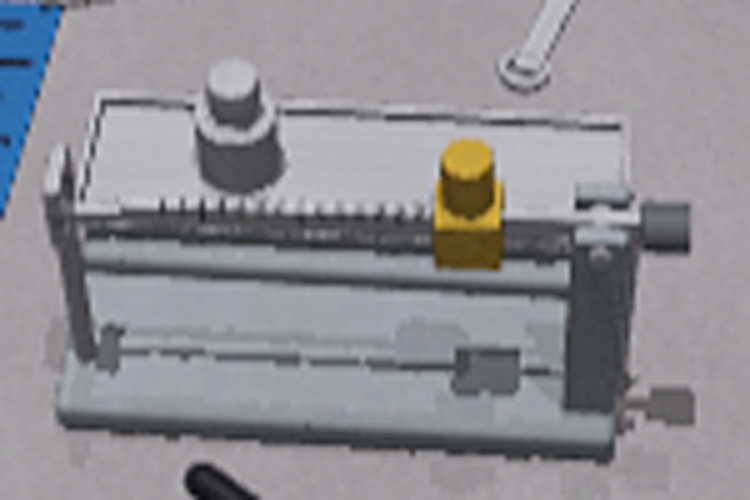

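```bash
python3 - <<'E'
from h import *
for n in ['scene','side']:
    im,d,c=grab(n); P=cloud(c,d)
    X=P[...,0];Y=P[...,1];Z=P[...,2]
    m=(Z>.045)&(Z<.062)&(X>.42)&(X<.63)&(abs(Y)<.22)
    q=P[m][:,:2]; print(n,m.sum(), np.median(Z[m])); r=cv2.minAreaRect((q*1000).astype(np.float32)); print(r)
    # rollers: top z>0.031
    m=((Z>.033)&(Z<.048)&(X>.38)&(X<.68)&(abs(Y)>.17)&(abs(Y)<.5)).astype(np.uint8)
    nn,lab,st,ce=cv2.connectedComponentsWithStats(m)
    for i in range(1,nn):
        if st[i,4]>40:
            q=P[lab==i]; print(st[i],(q.min(0)+q.max(0))[:2]/2, np.ptp(q,axis=0)[:2], np.median(q[:,2]))
    m=(abs(Z-.097+.0)<.045)&(Z>.1)&(abs(X-.51)<.06)&(abs(Y+.06)<.07); q=P[m]; 
    if len(q): print('cw',(q.min(0)+q.max(0))/2,np.ptp(q,axis=0),q[:,2].max())
    m=(Z>.185)&(abs(X-.63)<.06)&(abs(Y-.06)<.06); q=P[m]
    if len(q):print('poise',np.median(q,axis=0),(q.min(0)+q.max(0))/2,np.ptp(q,axis=0),q[:,2].max())
E
```

```text
scene 1759 0.05387334895010043
((525.3782348632812, -24.177536010742188), (310.03466796875, 153.80857849121094), 79.47994995117188)
[218 191  11  10  84] [ 0.44553327 -0.29559774] [0.03719088 0.03169113] 0.03913631536607687
[416 203  12  10  89] [0.43464838 0.29646591] [0.03940509 0.03280791] 0.038944412410680807
[197 218  23  19 328] [ 0.570812   -0.30753987] [0.0645153  0.06545578] 0.03878974030189919
[452 228  13  11 102] [0.52016551 0.39371677] [0.034658   0.03278651] 0.03845157389070497
[155 233  18  15  91] [ 0.62976582 -0.4196825 ] [0.0497266  0.04308872] 0.03462639607594098
[414 239  24  20 371] [0.5833786  0.30137323] [0.06236286 0.06306156] 0.038886330451670226
cw [ 0.53340411 -0.08625471  0.11717023] [0.03787646 0.04105343 0.03428386] 0.13431215723886603
poise [0.64377455 0.05293558 0.20418357] [0.63908924 0.05225751 0.19832309] [0.02672183 0.02510747 0.02473399] 0.21069008473802264
side 1472 0.05197413273434959
((552.770751953125, -16.307525634765625), (151.1326141357422, 319.29351806640625), 1.739315390586853)
[319 172  16  11 117] [ 0.56688381 -0.3016722 ] [0.06105961 0.06999713] 0.037156495075319596
[238 276  21  17 271] [0.58123362 0.30526513] [0.06658286 0.06861466] 0.03811253816701532
[288 292  11  10  91] [0.43226088 0.29912006] [0.03693467 0.03785365] 0.039006279181429404
[245 307  12  11  91] [0.51989919 0.3987631 ] [0.03411446 0.03665959] 0.03695373563827675
cw [ 0.5237829  -0.07729439  0.115621  ] [0.03697843 0.03839294 0.03047154] 0.13085677556478248
poise [0.63345173 0.06135302 0.20041595] [0.63688131 0.05945958 0.1973153 ] [0.02527004 0.02728909 0.02300664] 0.20881861677319935
```

>>> servo_tool(
  commands=[28,-26,-5,0,0,0,28,-26,-5,0,0,0,28,-26,-5,0,0,0,28,-26,-5,0,0,0,28,-26,-5,0,0,0,28,-26,-5,0,0,0,28,-26,-5,0,0,0,28,-26,-5,0,0,0,28,-26,-5,0,0,0,28,-26,-5,0,0,0],
  jaw=87,
  newtons=20,
)

```text
time_s: 2.45
tool_pos: [0.3771, -0.2965, 0.273]
tool_rot: [179.9, -0.0, 16.0]
force: [0.5, 0.4, 0.0]
grip_width: 0.0872
```

>>> servo_tool(
  commands=[28,-26,-5,0,0,0,28,-26,-5,0,0,0,28,-26,-5,0,0,0,28,-26,-5,0,0,0,28,-26,-5,0,0,0,28,-26,-5,0,0,0],
)

```text
time_s: 3.05
tool_pos: [0.4957, -0.1003, 0.3031]
tool_rot: [179.9, -0.0, 16.0]
force: [1.2, -0.9, -0.1]
grip_width: 0.087
```

```bash
python3 - <<'E'
from h import *
o=monitor.get_obs(); print(o['tool_pos'],o['tool_rot'],o['qpos'])
im,d,c=grab('wrist','w1'); np.save('pics/w1d.npy',d); np.save('pics/w1T.npy',c[2])
E
```

```text
[ 0.49565976 -0.10029944  0.30309619] [ 1.79945041e+02 -2.81668315e-02  1.59623758e+01] [ 43.27509534   0.38098082 -34.739567    94.77036655   0.25645878
  84.86819057 -65.52425623]
```

View pics/w1.png

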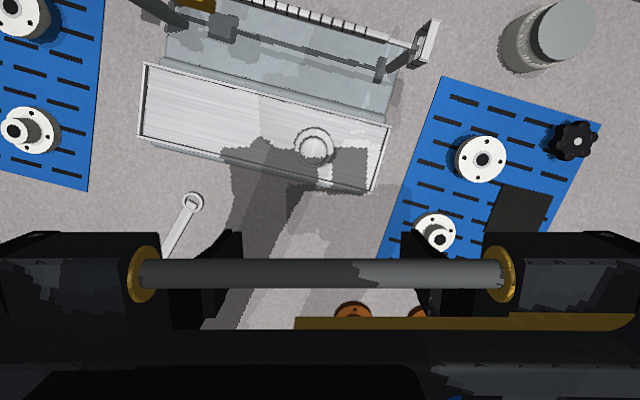

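```bash
cat > an.py <<'E'
from h import *
def analyze(d,c,im=None):
    P=cloud(c,d); X,Y,Z=P[...,0],P[...,1],P[...,2]
    m=((Z>.03)&(Z<.046)&(X>.36)&(X<.68)&(abs(Y)>.17)&(abs(Y)<.5)).astype(np.uint8)
    m[215:]=0
    nn,lab,st,ce=cv2.connectedComponentsWithStats(m)
    for i in range(1,nn):
        if st[i,4]>100:
            q=P[lab==i]; (cc,r)=cv2.minEnclosingCircle((q[:,:2]*1000).astype(np.float32)); print('blob',st[i],np.round(cc,1),'r',round(r,1),'z',np.median(q[:,2]).round(4))
    return P
E
python3 - <<'E'
from an import *
d=np.load('pics/w1d.npy'); K,k,_=cam('scene'); c=camera_info('wrist'); c=(c['camera_matrix'],c['k1'],np.load('pics/w1T.npy'))
P=analyze(d,c); X,Y,Z=P[...,0],P[...,1],P[...,2]
m=(Z>.0555)&(Z<.07)&(X>.4)&(X<.6)&(abs(Y)<.22)
cv2.imwrite('pics/m1.png',m.astype(np.uint8)*255)
for lo,hi in [(.045,.0555),(.046,.065)]:
    m=((Z>lo)&(Z<hi)&(X>.4)&(X<.62)&(Y<.22)&(Y>-.2)).astype(np.uint8)
    nn,lab,st,ce=cv2.connectedComponentsWithStats(m); i=1+np.argmax(st[1:,4]); q=P[lab==i]
    print(cv2.minAreaRect((q[:,:2]*1000).astype(np.float32)),len(q),np.median(q[:,2]))
A=np.c_[q[:,:2],np.ones(len(q))]; print('plane',np.linalg.lstsq(A,q[:,2],rcond=None)[0])
m=(Z>.115)&(Z<.15)&(X>.45)&(X<.58)&(Y<0)&(Y>-.17); q=P[m]; print('knob',cv2.minEnclosingCircle((q[:,:2]*1000).astype(np.float32)),np.median(q[:,2]),len(q))
m=(Z>.085)&(Z<.11)&(X>.45)&(X<.58)&(Y<0)&(Y>-.17); q=P[m]; print('body',cv2.minEnclosingCircle((q[:,:2]*1000).astype(np.float32)),np.median(q[:,2]),len(q))
# pan outer corner via manual pixels at lip z .06
print(at_z(c,[[146,63],[137,137],[391,125],[375,192]],.06).round(4))
E
```

```text
blob [   0    0   46   38 1545] [574.1 293.8] r 30.3 z 0.039
blob [  1 118  33  27 701] [435.  295.4] r 17.8 z 0.0388
blob [ 554  120   44   41 1154] [ 625.2 -421. ] r 28.0 z 0.034
blob [ 455  135   52   47 1867] [ 568.7 -306.6] r 32.5 z 0.0399
((525.9343872070312, -18.536849975585938), (84.71710968017578, 302.40240478515625), 2.033876895904541) 14374 0.05387235000109905
((526.1847534179688, -18.75213623046875), (92.21730041503906, 309.51556396484375), 2.0157995223999023) 17245 0.05407257210460514
plane [ 0.00020566 -0.00096778  0.05482422]
knob ((527.3504028320312, -83.59481048583984), 14.923396110534668) 0.12852863516303414 611
body ((527.4501342773438, -83.58130645751953), 22.75780487060547) 0.09984100396963061 616
[[ 0.5642  0.1329  0.06  ]
 [ 0.475   0.1323  0.06  ]
 [ 0.577  -0.1699  0.06  ]
 [ 0.4897 -0.1781  0.06  ]]
```

```bash
cat >> h.py <<'E'
def delta(x,y,z,yaw=None,T=None):
    "mm deltas in tool axes (translation done in current orientation), and tool-z turn"
    T=pose() if T is None else T
    t=T[:3,:3].T@(np.array([x,y,z])/1000-T[:3,3])*1000
    cy=np.degrees(np.arctan2(T[1,0],T[0,0]))
    print('to',x,y,z,'-> shift',t.round(1),'norm',np.linalg.norm(t).round(0), 'turn z',None if yaw is None else round(-(yaw-cy),2))
E
python3 - <<'E'
from h import *
delta(527.4,-83.6,104)
im,d,c=grab('scene')
roi=np.zeros((400,640),np.uint8); roi[198:232,160:205]=1
m=((im.max(2)<70)&(roi>0)).astype(np.uint8)
nn,lab,st,ce=cv2.connectedComponentsWithStats(m); i=1+np.argmax(st[1:,4]); v,u=np.where(lab==i)
print(st[i],cv2.minAreaRect((at_z(c,np.c_[u,v],.007)[:,:2]*1000).astype(np.float32)))
E
```

```text
to 527.4 -83.6 104 -> shift [ 2.880e+01 -1.000e-01  2.002e+02] norm 202.0 turn z None
[167 205  32  21 506] ((510.38677978515625, -410.3995361328125), (77.28671264648438, 84.24470520019531), 1.5429712533950806)
```

>>> servo_tool(
  commands=[8,0,20,0,0,0,0,0,0,0,0,0],
)

```text
time_s: 3.35
tool_pos: [0.5018, -0.0992, 0.2805]
tool_rot: [-179.9, 0.2, 16.0]
force: [-0.6, -0.6, -0.5]
grip_width: 0.0871
```

```bash
python3 - <<'E'
from an import *
for _ in range(2):
    print(pose()[:3,3])
    im,d,c=grab('wrist','w2')
P=cloud(c,d);X,Y,Z=P[...,0],P[...,1],P[...,2]
m=(Z>.115)&(Z<.15)&(X>.45)&(X<.58)&(Y<0)&(Y>-.17); q=P[m]; print('knob',cv2.minEnclosingCircle((q[:,:2]*1000).astype(np.float32)),np.median(q[:,2]),len(q))
m=((Z>.045)&(Z<.0555)&(X>.4)&(X<.62)&(Y<.22)&(Y>-.2)).astype(np.uint8)
nn,lab,st,ce=cv2.connectedComponentsWithStats(m); i=1+np.argmax(st[1:,4]); q=P[lab==i]
print(cv2.minAreaRect((q[:,:2]*1000).astype(np.float32)),len(q),np.median(q[:,2]))
delta(527.4,-83.6,104)
E
```

```text
[ 0.50179909 -0.09923374  0.28046452]
[ 0.50182778 -0.09970554  0.28156928]
knob ((527.4793701171875, -83.42365264892578), 14.808266639709473) 0.12872393705345425 685
((525.9297485351562, -18.2978515625), (84.74662017822266, 302.5820617675781), 2.007688283920288) 15806 0.05389924598075166
to 527.4 -83.6 104 -> shift [ 29.   -8.8 178.3] norm 181.0 turn z None
```

>>> servo_tool(
  commands=[7,-2,35,0,0,0,7,-2,35,0,0,0,7,-2,35,0,0,0,5,-2,35,0,0,0,0,0,19,0,0,0,0,0,19,0,0,0,0,0,0,0,0,0],
)

```text
time_s: 4.15
tool_pos: [0.5236, -0.0854, 0.1028]
tool_rot: [-179.9, 0.2, 15.9]
force: [-0.7, 0.0, -0.1]
grip_width: 0.0873
```

>>> servo_tool(
  commands=[0,0,0,0,0,0,0,0,0,0,0,0,0,0,0,0,0,0,0,0,0,0,0,0],
  jaw=20,
  newtons=40,
)

```text
time_s: 4.55
tool_pos: [0.5262, -0.0849, 0.1055]
tool_rot: [179.9, -0.1, 16.0]
force: [-0.7, 0.4, 0.0]
grip_width: 0.0627
```

```bash
python3 - <<'E'
from h import *
o=monitor.get_obs();print(o['tool_pos'],o['grip_width'],o['force'])
grab('side','s1')
import cv2
a=cv2.imread('pics/s1.png'); cv2.imwrite('pics/s1c.png',cv2.resize(a[130:270,220:400],None,fx=4,fy=4))
E
```

```text
[ 0.52615514 -0.08486425  0.10553665] 0.06273188911479846 [-0.69429948  0.40302657  0.01010946]
```

View pics/s1c.png

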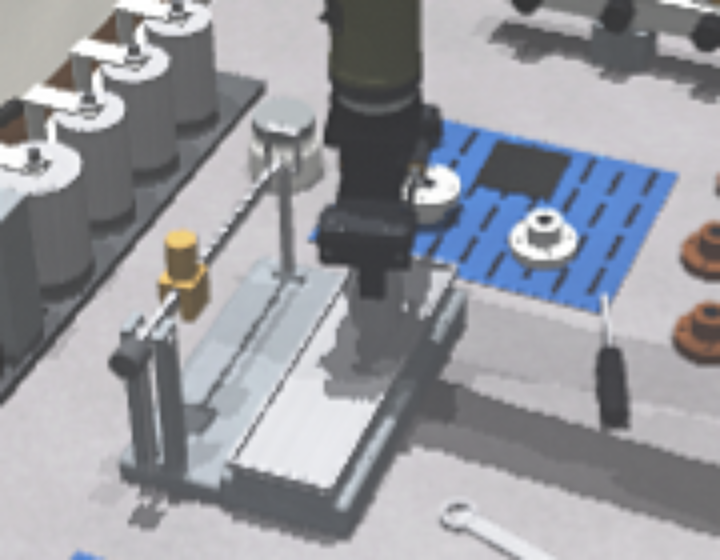

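>>> servo_tool(
  commands=[0,0,0,0,0,0,0,0,0,0,0,0,0,0,0,0,0,0,0,0,0,0,0,0,0,0,0,0,0,0,0,0,0,0,0,0,0,0,0,0,0,0],
)

```text
time_s: 5.3
tool_pos: [0.5254, -0.0842, 0.1044]
tool_rot: [-180.0, 0.0, 16.0]
force: [-0.1, 1.2, 0.2]
grip_width: 0.029
```

>>> servo_tool(
  commands=[0,0,-10,0,0,0,0,0,-30,0,0,0,0,0,-30,0,0,0],
)

```text
time_s: 5.6
tool_pos: [0.5242, -0.085, 0.1744]
tool_rot: [-179.9, 0.2, 16.0]
force: [-0.0, -0.1, -4.2]
grip_width: 0.0293
```

```bash
python3 - <<'E'
from h import *
delta(508,-409,180); delta(508,-409,62)
o=monitor.get_obs();print(o['tool_pos'],o['grip_width'],o['force'])
E
```

```text
to 508 -409 180 -> shift [-104.7  307.    -5.7] norm 324.0 turn z None
to 508 -409 62 -> shift [-104.4  307.2  112.3] norm 343.0 turn z None
[ 0.52424839 -0.08499374  0.17435242] 0.02933485043257849 [-0.03162662 -0.11048604 -4.20505673]
```

>>> servo_tool(
  commands=[-11,34,0,0,0,0,-12,34,0,0,0,0,-12,34,0,0,0,0,-12,34,0,0,0,0,-12,34,0,0,0,0,-12,34,0,0,0,0,-12,34,0,0,0,0,-11,34,0,0,0,0,-11,34,0,0,0,0,0,0,25,0,0,0],
)

```text
time_s: 6.6
tool_pos: [0.5072, -0.4179, 0.1522]
tool_rot: [179.4, -0.0, 15.4]
force: [0.4, -0.2, -5.1]
grip_width: 0.029
```

>>> servo_tool(
  commands=[0,0,35,0,0,0,0,0,35,0,0,0,0,0,15,0,0,0,0,0,2,0,0,0,0,0,0,0,0,0,0,0,2,0,0,0,0,0,0,0,0,0],
)

```text
time_s: 7.3
tool_pos: [0.5097, -0.4084, 0.0622]
tool_rot: [179.9, -0.1, 16.0]
force: [0.0, -0.6, -5.3]
grip_width: 0.0291
```

```bash
python3 - <<'E'
from h import *
o=monitor.get_obs();print(o['tool_pos'],o['grip_width'],o['force'])
im,d,c=grab('scene','s2')
a=cv2.imread('pics/s2.png'); cv2.imwrite('pics/s2c.png',cv2.resize(a[130:290,120:320],None,fx=4,fy=3.7))
E
```

```text
[ 0.50965944 -0.40843854  0.06220824] 0.029115029374356886 [ 0.02758886 -0.58051965 -5.33550408]
```

View pics/s2c.png

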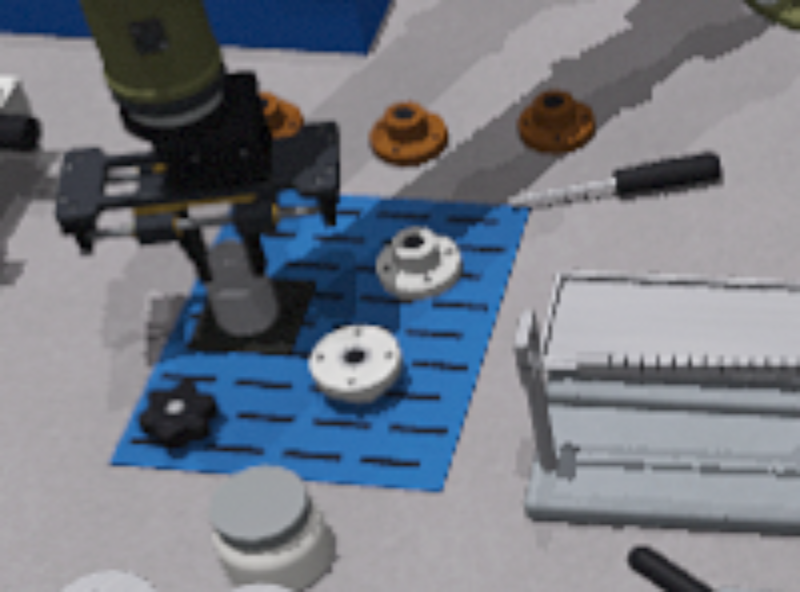

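Weight hovers over the pad at (185,213), a few mm above. Lower to contact.

>>> servo_tool(
  commands=[0,0,2,0,0,0,0,0,1,0,0,0,0,0,1,0,0,0,0,0,0,0,0,0],
)

```text
time_s: 7.75
tool_pos: [0.5092, -0.4079, 0.0581]
tool_rot: [179.9, -0.0, 16.0]
force: [-2.5, 1.4, 4.5]
grip_width: 0.0285
```

>>> servo_tool(
  commands=[0,0,-1,0,0,0,0,0,0,0,0,0,0,0,0,0,0,0,0,0,0,0,0,0,0,0,0,0,0,0],
  jaw=85,
)

```text
time_s: 8.25
tool_pos: [0.5089, -0.4078, 0.0575]
tool_rot: [180.0, -0.0, 16.0]
force: [0.3, 0.3, -0.0]
grip_width: 0.0614
```

>>> servo_tool(
  commands=[0,0,-15,0,0,0,0,0,-35,0,0,0,0,0,-45,0,0,0,-7,-30,-30,0,0,0,-7,-30,0,0,0,0,-7,-30,0,0,0,0,-7,-18,0,0,0,0,0,0,0,0,0,0,0,0,0,0,0,0],
)

```text
time_s: 9.15
tool_pos: [0.4526, -0.3123, 0.1838]
tool_rot: [179.9, -0.0, 16.0]
force: [-0.3, -0.1, -0.7]
grip_width: 0.0849
```

```bash
python3 - <<'E'
from an import *
print(pose()[:3,3])
im,d,c=grab('wrist','w3')
P=analyze(d,c)
E
```

```text
[ 0.45263908 -0.31228698  0.18381141]
blob [ 455    7   65   66 2682] [ 625.3 -420.9] r 28.1 z 0.0336
blob [ 313   29   71   75 4172] [ 568.3 -306.6] r 32.1 z 0.0397
blob [405 135  30  42 204] [ 512.5 -401.7] r 21.7 z 0.038
blob [284 173  33  34 892] [ 445.5 -294.1] r 16.9 z 0.0397
```

View pics/w3.png

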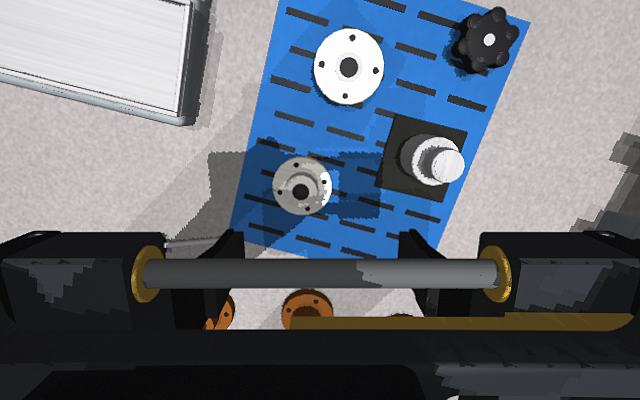

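```bash
python3 - <<'E'
from h import *
delta(445.5,-294.1,20)
E
```

```text
to 445.5 -294.1 20 -> shift [ -2.  -20.2 163.4] norm 165.0 turn z None
```

>>> servo_tool(
  commands=[-1,-10,35,0,0,0,-1,-10,35,0,0,0,0,0,35,0,0,0,0,0,35,0,0,0,0,0,15,0,0,0,0,0,8,0,0,0,0,0,0,0,0,0,0,0,0,0,0,0],
)

```text
time_s: 10.0
tool_pos: [0.446, -0.2938, 0.0209]
tool_rot: [179.9, -0.1, 16.0]
force: [0.5, 0.0, 0.4]
grip_width: 0.085
```

>>> servo_tool(
  commands=[0,0,0,0,0,0,0,0,0,0,0,0,0,0,0,0,0,0,0,0,0,0,0,0,0,0,0,0,0,0,0,0,0,0,0,0,0,0,0,0,0,0,0,0,0,0,0,0,0,0,0,0,0,0],
  jaw=25,
  newtons=25,
)

```text
time_s: 10.9
tool_pos: [0.4447, -0.293, 0.0195]
tool_rot: [180.0, 0.0, 16.0]
force: [0.4, 0.0, -0.0]
grip_width: 0.0331
```

```bash
python3 - <<'E'
from h import *
print(pose()[:3,3])
c,s=np.cos(np.radians(2)),np.sin(np.radians(2))
for v in [-103,-51.5,0,51.5,103]: print(v,526-s*v,-18.4+c*v)
E
```

```text
[ 0.44472695 -0.29301866  0.01951266]
-103 529.5946481603576 -121.33725518296686
-51.5 527.7973240801788 -69.86862759148343
0 526.0 -18.4
51.5 524.2026759198212 33.068627591483434
103 522.4053518396424 84.53725518296687
```

>>> servo_tool(
  commands=[0,0,-10,0,0,0,0,0,-30,0,0,0,0,0,-40,0,0,0,0,0,-40,0,0,0,0,0,-10,0,0,0],
)

```text
time_s: 11.4
tool_pos: [0.4473, -0.2941, 0.1547]
tool_rot: [179.6, -0.3, 16.0]
force: [0.9, -0.0, -1.9]
grip_width: 0.0331
```

```bash
python3 - <<'E'
from an import *
print(pose()[:3,3],monitor.get_obs()['grip_width'])
delta(529.6,-121.3,150)
im,d,c=grab('wrist','w4')
P=cloud(c,d);X,Y,Z=P[...,0],P[...,1],P[...,2]
m=((Z>.045)&(Z<.0565)&(X>.4)&(X<.62)&(Y<.22)&(Y>-.2)).astype(np.uint8)
nn,lab,st,ce=cv2.connectedComponentsWithStats(m); i=1+np.argmax(st[1:,4]); q=P[lab==i]
print(cv2.minAreaRect((q[:,:2]*1000).astype(np.float32)),len(q),np.median(q[:,2]))
E
```

```text
[ 0.44726886 -0.29410464  0.15472807] 0.03309236344195011
to 529.6 -121.3 150 -> shift [ 126.7 -143.5    4.4] norm 191.0 turn z None
((525.6784057617188, -98.68074798583984), (79.51338195800781, 135.67935180664062), 2.754864454269409) 16124 0.054983323599853695
```

View pics/w4.png

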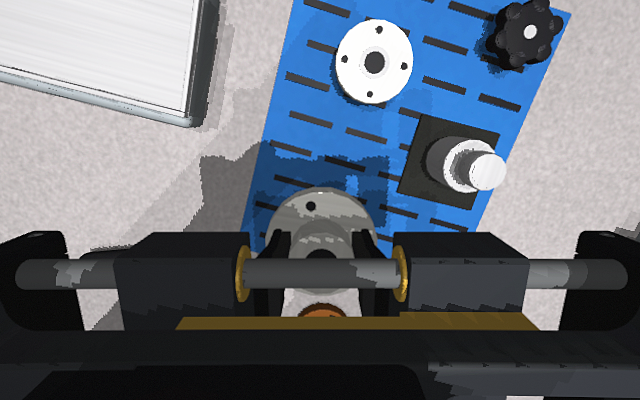

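>>> servo_tool(
  commands=[25,-29,0,0,0,0,25,-29,0,0,0,0,25,-29,0,0,0,0,25,-29,0,0,0,0,26,-28,0,0,0,0,0,0,30,0,0,0,0,0,30,0,0,0,0,0,10,0,0,0,0,0,0,0,0,0,0,0,0,0,0,0],
)

```text
time_s: 12.45
tool_pos: [0.5265, -0.1201, 0.0799]
tool_rot: [-180.0, -0.0, 15.9]
force: [-0.1, -0.3, -2.3]
grip_width: 0.0335
```

```bash
python3 - <<'E'
from h import *
print(pose()[:3,3]); delta(529.6,-121.3,74)
o=monitor.get_obs(); print(o['force'])
E
```

```text
[ 0.52645123 -0.1200797   0.07988405]
to 529.6 -121.3 74 -> shift [2.7 2.  5.9] norm 7.0 turn z None
[-0.0782673  -0.3203281  -2.31754724]
```

>>> servo_tool(
  commands=[3,1,5,0,0,0,0,0,1,0,0,0,0,0,1,0,0,0,0,0,0,0,0,0],
)

```text
time_s: 12.85
tool_pos: [0.5295, -0.1201, 0.0728]
tool_rot: [180.0, -0.0, 16.0]
force: [-0.1, -0.1, -3.4]
grip_width: 0.0333
```

>>> servo_tool(
  commands=[0,0,1,0,0,0,0,0,1,0,0,0,0,0,0,0,0,0],
)

```text
time_s: 13.15
tool_pos: [0.5296, -0.1201, 0.071]
tool_rot: [180.0, -0.0, 16.0]
force: [-1.1, 0.4, 2.4]
grip_width: 0.0334
```

>>> servo_tool(
  commands=[0,0,-1,0,0,0,0,0,0,0,0,0,0,0,0,0,0,0,0,0,0,0,0,0,0,0,0,0,0,0],
  jaw=85,
)

```text
time_s: 13.65
tool_pos: [0.5295, -0.1199, 0.0716]
tool_rot: [180.0, -0.0, 16.0]
force: [0.2, -0.3, 0.2]
grip_width: 0.0655
```

>>> servo_tool(
  commands=[0,0,-20,0,0,0,0,0,-40,0,0,0,0,-40,-40,0,0,0,0,-40,-40,0,0,0,0,-40,0,0,0,0,0,-40,0,0,0,0,0,-40,0,0,0,0,0,-40,0,0,0,0,0,-40,0,0,0,0,0,-40,0,0,0,0],
)

```text
time_s: 14.65
tool_pos: [0.4433, 0.1802, 0.2024]
tool_rot: [179.9, -0.0, 16.0]
force: [0.4, 0.0, -0.0]
grip_width: 0.0849
```

```bash
python3 - <<'E'
from h import *
print(pose()[:3,3]); delta(420,297,210)
E
```

```text
[0.44325875 0.18019823 0.20242304]
to 420 297 210 -> shift [   9.8 -118.7   -7.7] norm 119.0 turn z None
```

>>> servo_tool(
  commands=[3,-37,-5,0,0,0,3,-37,-5,0,0,0,3,-30,0,0,0,0,0,0,0,0,0,0,0,0,0,0,0,0],
)

```text
time_s: 15.15
tool_pos: [0.4236, 0.2815, 0.2121]
tool_rot: [180.0, 0.0, 16.1]
force: [0.1, -1.1, -1.0]
grip_width: 0.0848
```

```bash
python3 - <<'E'
from an import *
print(pose()[:3,3])
im,d,c=grab('wrist','w5')
P=analyze(d,c)
E
```

```text
[0.42357519 0.28153741 0.21206537]
blob [ 310    0   68   60 3356] [580.7 302.9] r 32.2 z 0.0396
blob [ 219   40   36   38 1045] [520.4 395. ] r 17.2 z 0.0396
blob [294 153  31  32 772] [434.5 297. ] r 16.8 z 0.0396
```

View pics/w5.png

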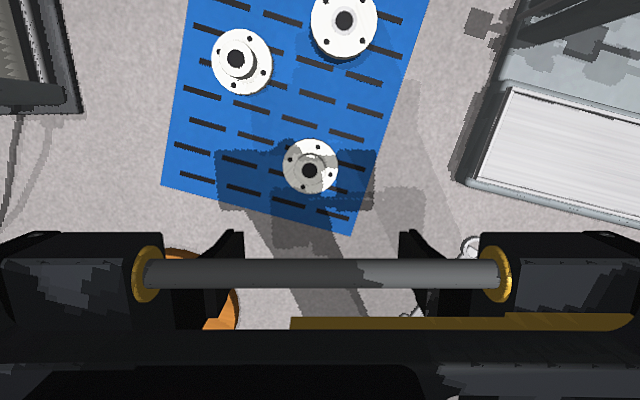

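```bash
python3 - <<'E'
from an import *
delta(434.5,297,20)
E
```

```text
to 434.5 297 20 -> shift [ 14.7 -13.3 191.9] norm 193.0 turn z None
```

>>> servo_tool(
  commands=[7,-7,40,0,0,0,8,-6,40,0,0,0,0,0,40,0,0,0,0,0,40,0,0,0,0,0,20,0,0,0,0,0,11,0,0,0,0,0,0,0,0,0,0,0,0,0,0,0],
)

```text
time_s: 16.0
tool_pos: [0.4358, 0.2977, 0.0222]
tool_rot: [180.0, -0.1, 15.9]
force: [0.2, 0.7, 0.4]
grip_width: 0.0852
```

```bash
python3 - <<'E'
from an import *
delta(434.5,297,20)
E
```

```text
to 434.5 297 20 -> shift [-1.5  0.3  2.2] norm 3.0 turn z None
```

>>> servo_tool(
  commands=[-1,0,1,0,0,0,0,0,0,0,0,0,0,0,0,0,0,0,0,0,0,0,0,0,0,0,0,0,0,0,0,0,0,0,0,0,0,0,0,0,0,0,0,0,0,0,0,0,0,0,0,0,0,0],
  jaw=25,
)

```text
time_s: 16.9
tool_pos: [0.4338, 0.2976, 0.0202]
tool_rot: [180.0, 0.0, 16.0]
force: [-0.3, -0.8, -0.7]
grip_width: 0.0331
```

>>> servo_tool(
  commands=[0,0,-10,0,0,0,0,0,-30,0,0,0,0,0,-40,0,0,0,0,0,-40,0,0,0,0,0,-10,0,0,0,0,0,0,0,0,0],
)

```text
time_s: 17.5
tool_pos: [0.4347, 0.298, 0.1519]
tool_rot: [180.0, -0.2, 16.0]
force: [-0.9, -0.2, -3.0]
grip_width: 0.0327
```

```bash
python3 - <<'E'
from an import *
print(pose()[:3,3])
delta(522.4,84.5,152);delta(522.4,84.5,72)
E
```

```text
[0.4347259  0.29803978 0.15185711]
to 522.4 84.5 152 -> shift [ 25.6 229.4   0. ] norm 231.0 turn z None
to 522.4 84.5 72 -> shift [ 25.3 229.4  80. ] norm 244.0 turn z None
```

>>> servo_tool(
  commands=[4,33,0,0,0,0,4,33,0,0,0,0,4,33,0,0,0,0,4,33,0,0,0,0,3,33,0,0,0,0,3,32,0,0,0,0,3,32,0,0,0,0,0,0,40,0,0,0,0,0,30,0,0,0,0,0,0,0,0,0],
)

```text
time_s: 18.5
tool_pos: [0.5156, 0.083, 0.0743]
tool_rot: [-179.8, 0.7, 16.0]
force: [-1.0, -0.3, -2.5]
grip_width: 0.0336
```

>>> servo_tool(
  commands=[0,0,0,0,0,0,0,0,0,0,0,0],
)

```text
time_s: 18.7
tool_pos: [0.5216, 0.085, 0.0813]
tool_rot: [180.0, -0.1, 16.0]
force: [0.5, -0.5, -1.1]
grip_width: 0.0331
```

```bash
python3 - <<'E'
from an import *
print(pose()[:3,3])
delta(522.4,84.5,72)
E
```

```text
[0.52157425 0.08495527 0.08126408]
to 522.4 84.5 72 -> shift [0.7 0.7 9.3] norm 9.0 turn z None
```

>>> servo_tool(
  commands=[1,0,5,0,0,0,0,0,2,0,0,0,0,0,1,0,0,0,0,0,1,0,0,0,0,0,0,0,0,0],
)

```text
time_s: 19.2
tool_pos: [0.522, 0.0845, 0.0715]
tool_rot: [180.0, -0.0, 16.0]
force: [-0.4, -0.4, -0.2]
grip_width: 0.0333
```

>>> servo_tool(
  commands=[0,0,0,0,0,0,0,0,0,0,0,0,0,0,0,0,0,0,0,0,0,0,0,0,0,0,0,0,0,0],
  jaw=85,
)

```text
time_s: 19.7
tool_pos: [0.5219, 0.0846, 0.0713]
tool_rot: [180.0, -0.0, 16.0]
force: [0.2, 0.0, 0.1]
grip_width: 0.0653
```

>>> servo_tool(
  commands=[0,0,-20,0,0,0,0,0,-40,0,0,0,5,-35,-35,0,0,0,7,-40,-30,0,0,0,7,-40,0,0,0,0,7,-40,0,0,0,0,7,-40,0,0,0,0,7,-40,0,0,0,0,7,-35,0,0,0,0,7,-20,0,0,0,0],
)

```text
time_s: 20.7
tool_pos: [0.492, 0.3815, 0.1959]
tool_rot: [-179.9, 0.0, 16.2]
force: [-0.2, -0.2, 0.8]
grip_width: 0.085
```

>>> servo_tool(
  commands=[0,0,0,0,0,0,0,0,0,0,0,0],
)

```text
time_s: 20.9
tool_pos: [0.4937, 0.3779, 0.1956]
tool_rot: [180.0, 0.0, 16.0]
force: [0.6, 0.0, -0.3]
grip_width: 0.0852
```

```bash
python3 - <<'E'
from an import *
print(pose()[:3,3])
im,d,c=grab('wrist','w6')
P=analyze(d,c)
delta(520.4,395,20)
E
```

```text
[0.49371722 0.37790728 0.19555647]
blob [ 384   89   67   66 3405] [581.5 303.2] r 31.8 z 0.0397
blob [294 139  33  34 874] [520.7 395.8] r 16.9 z 0.0397
to 520.4 395 20 -> shift [ 30.2 -10.5 175.6] norm 178.0 turn z None
```

View pics/w6.png

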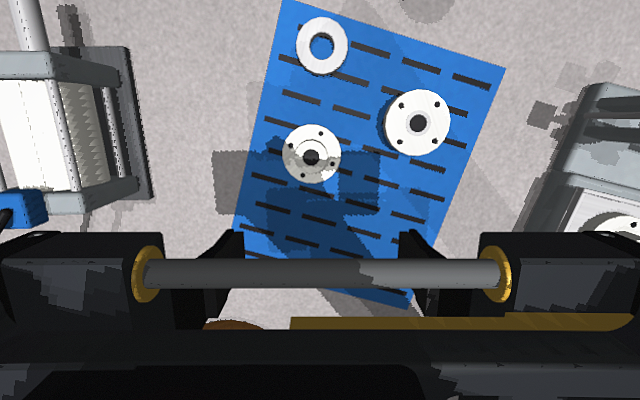

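>>> servo_tool(
  commands=[10,-4,40,0,0,0,10,-4,40,0,0,0,10,-3,40,0,0,0,0,0,30,0,0,0,0,0,15,0,0,0,0,0,10,0,0,0,0,0,0,0,0,0,0,0,0,0,0,0],
)

```text
time_s: 21.75
tool_pos: [0.5207, 0.3971, 0.0225]
tool_rot: [-180.0, -0.1, 16.0]
force: [-0.6, -0.3, -0.1]
grip_width: 0.0846
```

>>> servo_tool(
  commands=[0,0,1,0,0,0,0,0,0,0,0,0,0,0,0,0,0,0,0,0,0,0,0,0,0,0,0,0,0,0,0,0,0,0,0,0,0,0,0,0,0,0,0,0,0,0,0,0,0,0,0,0,0,0],
  jaw=25,
)

```text
time_s: 22.65
tool_pos: [0.5198, 0.3966, 0.0199]
tool_rot: [180.0, 0.0, 16.0]
force: [0.5, -0.5, -0.5]
grip_width: 0.0335
```

>>> servo_tool(
  commands=[0,0,-10,0,0,0,0,0,-30,0,0,0,0,0,-40,0,0,0,0,0,-40,0,0,0,0,0,-10,0,0,0,0,0,0,0,0,0],
)

```text
time_s: 23.25
tool_pos: [0.5204, 0.3976, 0.1521]
tool_rot: [-179.9, -0.2, 16.0]
force: [-0.2, 0.5, -2.4]
grip_width: 0.0333
```

```bash
python3 - <<'E'
from an import *
print(pose()[:3,3])
delta(526,-18.4,152)
im,d,c=grab('wrist','w7')
E
```

```text
[0.52044097 0.3976112  0.15208512]
to 526 -18.4 152 -> shift [-109.2  401.5   -0.7] norm 416.0 turn z None
```

>>> servo_tool(
  commands=[-11,40,0,0,0,0,-11,40,0,0,0,0,-11,40,0,0,0,0,-11,40,0,0,0,0,-11,40,0,0,0,0,-11,40,0,0,0,0,-11,40,0,0,0,0,-11,40,0,0,0,0,-11,40,0,0,0,0,-10,41,0,0,0,0],
)

```text
time_s: 24.3
tool_pos: [0.5233, -0.0208, 0.1477]
tool_rot: [-179.9, 0.2, 16.0]
force: [1.1, 0.1, -3.2]
grip_width: 0.0334
```

>>> servo_tool(
  commands=[0,0,0,0,0,0,0,0,0,0,0,0],
)

```text
time_s: 24.5
tool_pos: [0.5238, -0.0204, 0.1478]
tool_rot: [-179.9, 0.2, 15.8]
force: [0.8, 1.0, -2.6]
grip_width: 0.0334
```

```bash
python3 - <<'E'
from an import *
print(pose()[:3,3])
delta(526,-18.4,74)
im,d,c=grab('wrist','w8')
np.savez('pics/w8.npz',d=d,T=c[2])
E
```

```text
[ 0.52380401 -0.02043923  0.14782275]
to 526 -18.4 74 -> shift [ 2.9 -1.2 73.8] norm 74.0 turn z None
```

View pics/w8.png

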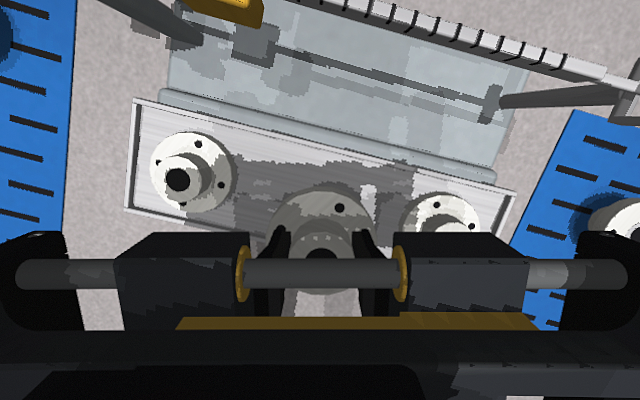

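```bash
cat >> an.py <<'E'
def pan_blobs(d,c,lo=.083,hi=.1,minr=200):
    P=cloud(c,d); X,Y,Z=P[...,0],P[...,1],P[...,2]
    m=((Z>lo)&(Z<hi)&(X>.47)&(X<.6)&(Y>-.2)&(Y<.16)).astype(np.uint8); m[228:]=0
    nn,lab,st,ce=cv2.connectedComponentsWithStats(m)
    e=np.array([np.cos(np.radians(2)),np.sin(np.radians(2))]); f=np.array([-e[1],e[0]])
    for i in range(1,nn):
        if st[i,4]>minr:
            q=P[lab==i][:,:2]*1000; cc,r=cv2.minEnclosingCircle(q.astype(np.float32)); w=np.array(cc)-[526,-18.4]
            print('blob',st[i],np.round(cc,1),'r',round(r,1),'u,v',(w@e).round(1),(w@f).round(1),'z',np.median(P[lab==i][:,2]).round(4))
    return P
E
python3 - <<'E'
from an import *
z=np.load('pics/w8.npz'); c=camera_info('wrist'); c=(c['camera_matrix'],c['k1'],z['T']); pan_blobs(z['d'],c)
E
```

```text
blob [ 155  154   51   48 1852] [522.9  83.3] r 16.8 u,v 0.5 101.7 z 0.0904
blob [432 219  36   9 212] [ 540.3 -116.8] r 11.5 u,v 10.9 -98.8 z 0.09
```

>>> servo_tool(
  commands=[0,0,30,0,0,0,0,0,25,0,0,0,0,0,8,0,0,0,0,0,0,0,0,0,0,0,0,0,0,0,0,0,0,0,0,0],
)

```text
time_s: 25.15
tool_pos: [0.5264, -0.0184, 0.0882]
tool_rot: [179.9, -0.1, 16.0]
force: [0.4, -0.5, -2.3]
grip_width: 0.0336
```

```bash
python3 - <<'E'
from an import *
print(pose()[:3,3])
delta(525.8,-17.7,72)
E
```

```text
[ 0.5264317  -0.01840815  0.08820127]
to 525.8 -17.7 72 -> shift [-0.4 -0.9 16.2] norm 16.0 turn z None
```

>>> servo_tool(
  commands=[0,-1,10,0,0,0,0,0,4,0,0,0,0,0,1,0,0,0,0,0,1,0,0,0,0,0,0,0,0,0,0,0,0,0,0,0],
)

```text
time_s: 25.75
tool_pos: [0.5253, -0.0179, 0.0711]
tool_rot: [180.0, -0.0, 16.0]
force: [0.1, 0.3, -2.5]
grip_width: 0.0336
```

>>> servo_tool(
  commands=[0,0,1,0,0,0,0,0,0,0,0,0],
)

```text
time_s: 25.95
tool_pos: [0.5252, -0.0179, 0.07]
tool_rot: [180.0, -0.0, 16.0]
force: [0.2, -0.4, -2.2]
grip_width: 0.0335
```

>>> servo_tool(
  commands=[0,0,1,0,0,0,0,0,0,0,0,0,0,0,0,0,0,0],
)

```text
time_s: 26.25
tool_pos: [0.5251, -0.0179, 0.069]
tool_rot: [180.0, 0.0, 16.0]
force: [-0.3, -0.1, -1.1]
grip_width: 0.0333
```

>>> servo_tool(
  commands=[0,0,0,0,0,0,0,0,0,0,0,0,0,0,0,0,0,0,0,0,0,0,0,0,0,0,0,0,0,0,0,0,0,0,0,0],
  jaw=85,
)

```text
time_s: 26.85
tool_pos: [0.5251, -0.0179, 0.069]
tool_rot: [180.0, -0.0, 16.0]
force: [-0.3, -0.8, -0.2]
grip_width: 0.0734
```

>>> servo_tool(
  commands=[0,0,-20,0,0,0,0,0,-40,0,0,0,0,0,-35,0,0,-6.5,0,0,-30,0,0,-6.5,0,0,-15,0,0,-6.5,0,0,0,0,0,-6.5,0,0,0,0,0,0,0,0,0,0,0,0],
)

```text
time_s: 27.65
tool_pos: [0.5248, -0.0179, 0.2086]
tool_rot: [-180.0, 0.0, 41.8]
force: [0.6, -0.2, -0.2]
grip_width: 0.0852
```

```bash
python3 - <<'E'
from an import *
o=monitor.get_obs(); print(o['tool_rot'],o['qpos'])
print(pose()[:3,3])
im,d,c=grab('wrist','w9')
pan_blobs(d,c)
delta(545,-305,200)
E
```

```text
[-1.79977881e+02  3.07600637e-02  4.18164121e+01] [ 51.62486217   8.77509444 -56.73845352 100.33155752   7.58996689
  74.99395901 -54.96794462]
[ 0.52479212 -0.01794103  0.20860307]
blob [ 213  101   38   39 1176] [522.2  83.6] r 17.0 u,v -0.2 102.1 z 0.0864
blob [303 175  36  36 983] [525.6 -18.3] r 16.9 u,v -0.4 0.1 z 0.0865
to 545 -305 200 -> shift [-176.4  227.4    8.4] norm 288.0 turn z None
```

View pics/w9.png

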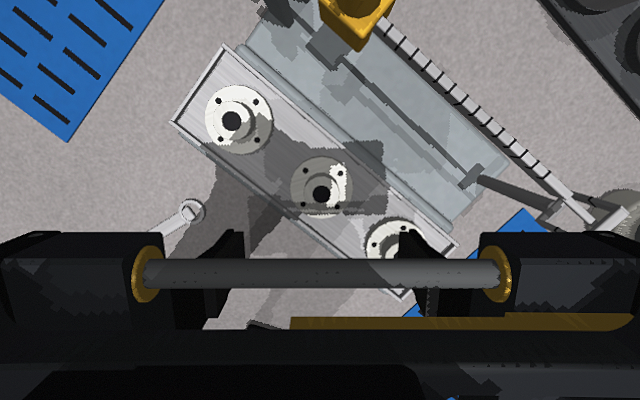

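>>> servo_tool(
  commands=[-22,28,1,0,0,0,-22,28,1,0,0,0,-22,28,1,0,0,0,-22,28,1,0,0,0,-22,28,1,0,0,0,-22,29,1,0,0,0,-22,29,1,0,0,0,-22,29,1,0,0,0,0,0,0,0,0,0,0,0,0,0,0,0],
)

```text
time_s: 28.7
tool_pos: [0.5455, -0.3048, 0.1997]
tool_rot: [-179.9, -0.0, 41.8]
force: [-0.1, 0.2, 0.2]
grip_width: 0.0848
```

```bash
python3 - <<'E'
from an import *
o=monitor.get_obs(); print(o['tool_rot'],o['qpos'])
print(pose()[:3,3])
im,d,c=grab('wrist','w10')
analyze(d,c)
delta(568.3,-306.6,24)
E
```

```text
[-1.79864638e+02 -2.31374226e-02  4.17989255e+01] [ 62.90792976  22.09740486 -46.22736461  87.37702794  16.06376263
  77.5348225  -32.92197367]
[ 0.54554066 -0.30480211  0.19973828]
blob [ 305  138   62   61 2923] [ 568.6 -306.1] r 32.0 z 0.0397
blob [ 425  175   50   40 1458] [ 626.3 -419.9] r 26.9 z 0.0337
to 568.3 -306.6 24 -> shift [ 14.2  17.7 176.2] norm 178.0 turn z None
```

View pics/w10.png

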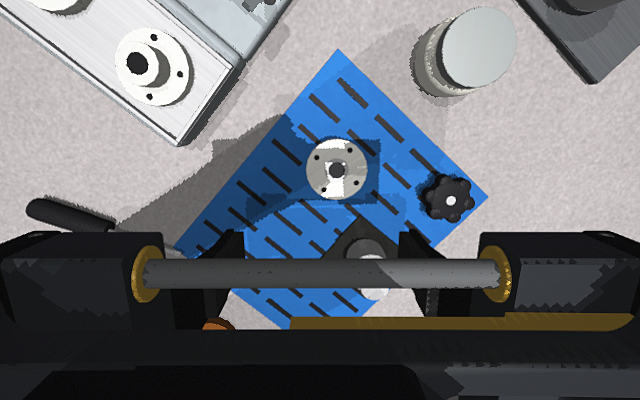

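>>> servo_tool(
  commands=[5,6,40,0,0,0,5,6,40,0,0,0,5,6,40,0,0,0,0,0,30,0,0,0,0,0,15,0,0,0,0,0,10,0,0,0,0,0,0,0,0,0,0,0,0,0,0,0],
)

```text
time_s: 29.55
tool_pos: [0.5703, -0.3078, 0.0276]
tool_rot: [179.9, -0.0, 42.0]
force: [-0.7, 0.1, -1.0]
grip_width: 0.0846
```

```bash
python3 - <<'E'
from an import *
print(pose()[:3,3])
delta(568.5,-306.3,22)
E
```

```text
[ 0.57031356 -0.30783917  0.02758924]
to 568.5 -306.3 22 -> shift [-0.3 -2.4  5.6] norm 6.0 turn z None
```

>>> servo_tool(
  commands=[0,-1,5,0,0,0,0,0,0,0,0,0,0,0,0,0,0,0,0,0,0,0,0,0,0,0,0,0,0,0,0,0,0,0,0,0,0,0,0,0,0,0],
  jaw=58,
  newtons=25,
)

```text
time_s: 30.25
tool_pos: [0.5684, -0.3067, 0.0214]
tool_rot: [-180.0, 0.0, 42.0]
force: [-2.4, 2.0, 5.6]
grip_width: 0.0634
```

```bash
python3 - <<'E'
from an import *
print(pose()[:3,3])
grab('wrist','w11')
E
```

```text
[ 0.56836551 -0.30668483  0.02135435]
```

>>> servo_tool(
  commands=[0,0,-10,0,0,0,0,0,-30,0,0,0,0,0,-40,0,0,0,0,0,-40,0,0,0,0,0,-10,0,0,0,0,0,0,0,0,0],
)

```text
time_s: 30.9
tool_pos: [0.5698, -0.3076, 0.1528]
tool_rot: [179.8, -0.1, 42.0]
force: [0.3, -0.3, -3.0]
grip_width: 0.0635
```

```bash
python3 - <<'E'
from an import *
print(pose()[:3,3])
grab('wrist','w12')
delta(527.8,-69.9,155)
E
```

```text
[ 0.56982372 -0.30764374  0.15281302]
to 527.8 -69.9 155 -> shift [ 128.5 -203.6   -4.6] norm 241.0 turn z None
```

View pics/w12.png

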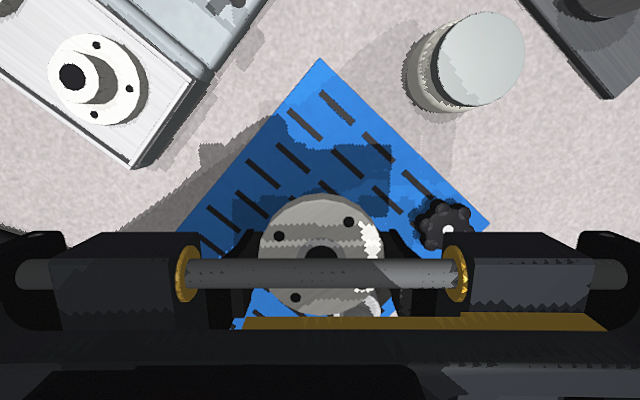

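>>> servo_tool(
  commands=[21,-34,0,0,0,0,21,-34,0,0,0,0,21,-34,0,0,0,0,21,-34,0,0,0,0,22,-35,0,0,0,0,22,-35,0,0,0,0,0,0,20,0,0,0,0,0,20,0,0,0,0,0,10,0,0,0,0,0,0,0,0,0],
)

```text
time_s: 31.95
tool_pos: [0.5235, -0.0682, 0.098]
tool_rot: [-179.7, 0.2, 42.0]
force: [-0.3, 0.3, -2.1]
grip_width: 0.0632
```

>>> servo_tool(
  commands=[0,0,0,0,0,0,0,0,0,0,0,0],
)

```text
time_s: 32.15
tool_pos: [0.5266, -0.0684, 0.1015]
tool_rot: [180.0, -0.0, 41.9]
force: [-0.5, -0.5, -1.9]
grip_width: 0.0637
```

```bash
python3 - <<'E'
from an import *
print(pose()[:3,3])
im,d,c=grab('wrist','w13')
pan_blobs(d,c)
delta(527.3,-68.9,88)
E
```

```text
[ 0.52656891 -0.06842595  0.10148909]
blob [  61   23   71   71 3780] [523.2  83.5] r 17.6 u,v 0.7 101.9 z 0.0864
blob [ 232  137   60   58 2696] [536.1 -15.4] r 17.0 u,v 10.2 2.6 z 0.0865
to 527.3 -68.9 88 -> shift [ 0.2  0.8 13.7] norm 14.0 turn z None
```

View pics/w13.png

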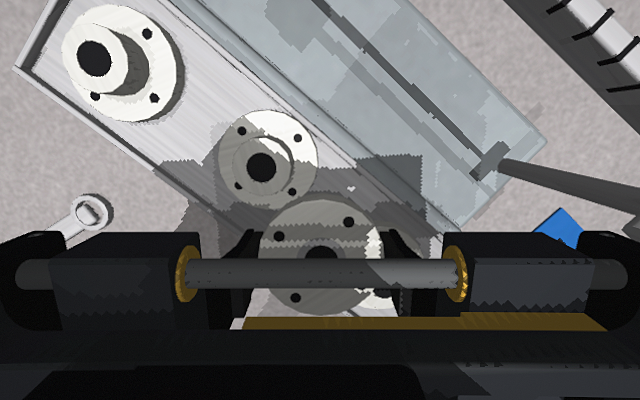

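>>> servo_tool(
  commands=[0,1,10,0,0,0,0,0,8,0,0,0,0,0,5,0,0,0,0,0,0,0,0,0],
)

```text
time_s: 32.6
tool_pos: [0.5257, -0.0688, 0.0768]
tool_rot: [-179.9, 0.1, 42.0]
force: [0.7, -0.1, -2.7]
grip_width: 0.0632
```

```bash
python3 - <<'E'
from an import *
print(pose()[:3,3])
delta(527.3,-68.9,71)
E
```

```text
[ 0.52572823 -0.06881208  0.076759  ]
to 527.3 -68.9 71 -> shift [1.1 1.1 5.8] norm 6.0 turn z None
```

>>> servo_tool(
  commands=[0,0,3,0,0,0,0,0,2,0,0,0,0,0,1,0,0,0,0,0,1,0,0,0,0,0,0,0,0,0],
)

```text
time_s: 33.1
tool_pos: [0.5266, -0.069, 0.0709]
tool_rot: [180.0, 0.0, 42.0]
force: [0.4, -0.0, -1.8]
grip_width: 0.0638
```

>>> servo_tool(
  commands=[0,0,1,0,0,0,0,0,1,0,0,0,0,0,0,0,0,0],
)

```text
time_s: 33.4
tool_pos: [0.5265, -0.069, 0.0688]
tool_rot: [-180.0, 0.0, 42.0]
force: [0.4, -0.6, -1.8]
grip_width: 0.0634
```

>>> servo_tool(
  commands=[0,0,1,0,0,0,0,0,0,0,0,0,0,0,0,0,0,0],
)

```text
time_s: 33.7
tool_pos: [0.5267, -0.069, 0.068]
tool_rot: [180.0, 0.0, 42.0]
force: [0.4, -0.1, -2.4]
grip_width: 0.0631
```

>>> servo_tool(
  commands=[0,0,1,0,0,0,0,0,0,0,0,0,0,0,0,0,0,0],
)

```text
time_s: 34.0
tool_pos: [0.5267, -0.0689, 0.0676]
tool_rot: [180.0, 0.0, 42.0]
force: [-3.8, 1.3, 5.3]
grip_width: 0.0631
```

>>> servo_tool(
  commands=[0,0,-1,0,0,0,0,0,0,0,0,0,0,0,0,0,0,0,0,0,0,0,0,0],
  jaw=78,
)

```text
time_s: 34.4
tool_pos: [0.5267, -0.069, 0.0678]
tool_rot: [180.0, -0.0, 42.0]
force: [0.1, -0.7, 1.1]
grip_width: 0.0776
```

>>> servo_tool(
  commands=[0,0,-20,0,0,0,0,0,-40,0,0,0,-30,20,-35,0,0,6.5,-30,10,-30,0,0,6.5,0,0,-15,0,0,6.5,0,0,0,0,0,6.5,0,0,0,0,0,0,0,0,0,0,0,0],
)

```text
time_s: 35.2
tool_pos: [0.4989, -0.129, 0.2074]
tool_rot: [-180.0, 0.0, 16.2]
force: [-0.1, -0.3, 0.1]
grip_width: 0.078
```

```bash
python3 - <<'E'
from an import *
o=monitor.get_obs(); print(o['tool_rot'],o['qpos'])
print(pose()[:3,3])
im,d,c=grab('wrist','w14')
pan_blobs(d,c,.078,.1)
E
```

```text
[-1.79984691e+02  3.29642661e-02  1.61527982e+01] [ 59.27995019   5.96211063 -50.18377382 101.80877295   4.7506269
  74.45283245 -65.87705201]
[ 0.49889285 -0.12900602  0.20739406]
blob [  68   81   48   42 1511] [521.7  82.9] r 17.8 u,v -0.8 101.4 z 0.0858
blob [ 188  100   41   39 1256] [536.2 -16. ] r 17.0 u,v 10.3 2.0 z 0.086
blob [ 230  109   71   72 3997] [528.  -69.4] r 31.8 u,v 0.2 -51.0 z 0.086
blob [ 302  141   38   37 1085] [ 530.1 -120.8] r 16.9 u,v 0.5 -102.5 z 0.0862
```

View pics/w14.png

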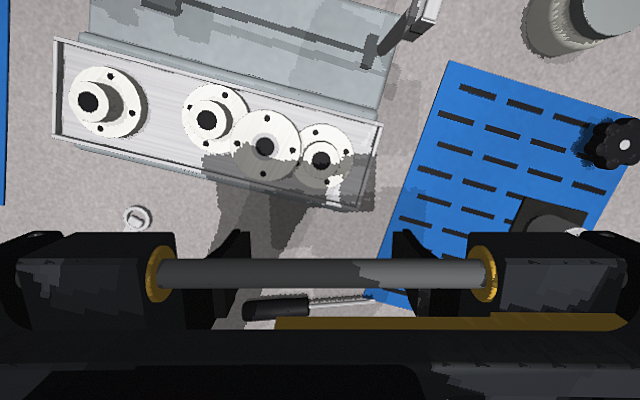

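>>> servo_tool(
  commands=[0,0,0,0,0,3.1,0,0,0,0,0,0],
  jaw=0,
)

```text
time_s: 35.45
tool_pos: [0.4989, -0.1289, 0.2072]
tool_rot: [-180.0, 0.0, 13.0]
force: [-0.6, -0.2, -0.3]
grip_width: 0.0689
```

```bash
python3 - <<'E'
from an import *
o=monitor.get_obs(); print(o['tool_rot'])
delta(566.4,-9.1,100)
E
```

```text
[-1.79952066e+02  4.64902652e-02  1.29852904e+01]
to 566.4 -9.1 100 -> shift [  92.8 -101.4  107.2] norm 174.0 turn z None
```

>>> servo_tool(
  commands=[23,-25,0,0,0,0,23,-25,0,0,0,0,23,-25,0,0,0,0,24,-26,0,0,0,0,0,0,35,0,0,0,0,0,35,0,0,0,0,0,30,0,0,0,0,0,0,0,0,0,0,0,0,0,0,0,0,0,0,0,0,0],
)

```text
time_s: 36.45
tool_pos: [0.5686, -0.0099, 0.1096]
tool_rot: [180.0, -0.2, 12.9]
force: [0.2, 0.2, -0.1]
grip_width: 0.0013
```

```bash
python3 - <<'E'
from an import *
o=monitor.get_obs(); print(o['tool_rot'],o['tool_pos'],o['force'],o['grip_width'])
delta(566.4,-9.1,67)
im,d,c=grab('wrist','w15')
E
```

```text
[ 1.79960217e+02 -1.53670171e-01  1.29162984e+01] [ 0.56862644 -0.00986778  0.10961004] [ 0.16716128  0.2388168  -0.13651662] 0.0012557346846891254
to 566.4 -9.1 67 -> shift [-2.1 -1.3 42.6] norm 43.0 turn z None
```

View pics/w15.png

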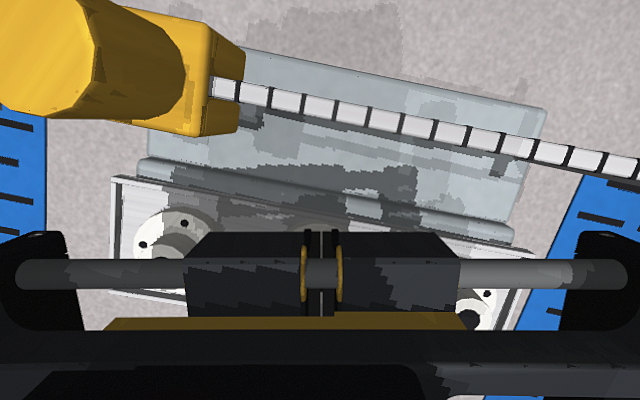

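>>> servo_tool(
  commands=[0,0,20,0,0,0,0,0,15,0,0,0,0,0,4,0,0,0,0,0,3,0,0,0,0,0,0,0,0,0,0,0,0,0,0,0],
)

```text
time_s: 37.1
tool_pos: [0.5677, -0.01, 0.0664]
tool_rot: [180.0, -0.0, 12.9]
force: [0.6, -0.5, -0.2]
grip_width: 0.0007
```

```bash
python3 - <<'E'
from an import *
o=monitor.get_obs(); print(o['tool_rot'],o['tool_pos'],o['force'],o['grip_width'])
delta(566.4,-9.1,67)
# end: 15 mm back along tool x
p=np.array([566.4,-9.1])-15*np.array([np.cos(np.radians(13)),np.sin(np.radians(13))]); print(p)
E
```

```text
[ 1.79984305e+02 -4.79627712e-02  1.28774131e+01] [ 0.56773627 -0.00998631  0.06635802] [ 0.62557829 -0.45557166 -0.17289226] 0.0006740077980289532
to 566.4 -9.1 67 -> shift [-1.1 -1.2 -0.6] norm 2.0 turn z None
[551.78444903 -12.47426582]
```

>>> servo_tool(
  commands=[-3,-1,0,0,0,0,-3,0,0,0,0,0,-2,0,0,0,0,0,-2,0,0,0,0,0,-2,0,0,0,0,0,-2,0,0,0,0,0,-2,0,0,0,0,0,0,0,0,0,0,0],
)

```text
time_s: 37.9
tool_pos: [0.5515, -0.0127, 0.066]
tool_rot: [180.0, -0.0, 12.9]
force: [2.0, 0.2, 3.0]
grip_width: 0.0003
```

>>> servo_tool(
  commands=[3,0,0,0,0,0,0,0,-20,0,0,0,0,0,-40,0,0,0,0,0,-40,0,0,0,-30,15,-30,0,0,0,-35,0,0,0,0,0,-30,0,0,0,0,0,0,0,0,0,0,0,0,0,0,0,0,0],
)

```text
time_s: 38.8
tool_pos: [0.4647, -0.0485, 0.1958]
tool_rot: [179.9, 0.0, 12.8]
force: [-0.5, -0.8, -0.4]
grip_width: 0.0004
```

```bash
python3 - <<'E'
from an import *
o=monitor.get_obs(); print(o['tool_rot'],o['tool_pos'],o['force'],o['grip_width'])
im,d,c=grab('wrist','w16')
pan_blobs(d,c,.075,.1)
E
```

```text
[1.79902950e+02 4.55372098e-02 1.27856301e+01] [ 0.46467851 -0.04846445  0.19575869] [-0.49995612 -0.75591603 -0.40021736] 0.00041910055784351823
blob [ 157   75   47   44 1554] [522.2  83.3] r 17.6 u,v -0.3 101.8 z 0.0859
blob [ 323   94  117   76 5816] [528.4 -87.7] r 50.1 u,v -0.0 -69.3 z 0.0861
blob [ 282  101   40   41 1276] [525.7 -19.1] r 16.8 u,v -0.4 -0.7 z 0.0861
```

View pics/w16.png

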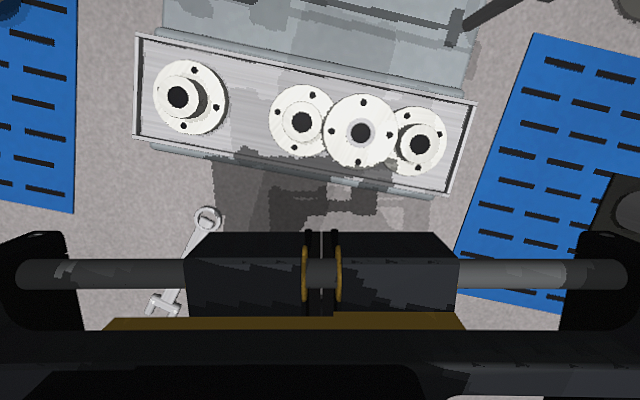

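>>> servo_tool(
  commands=[18,-36,-1,0,0,0,18,-36,-1,0,0,0,18,-36,-1,0,0,0,18,-36,-1,0,0,0,18,-36,-1,0,0,0,18,-36,-1,0,0,0,18,-36,0,0,0,0,18,-36,0,0,0,0,18,-34,0,0,0,0],
  jaw=86,
)

```text
time_s: 39.75
tool_pos: [0.5518, 0.3052, 0.2001]
tool_rot: [-179.9, 0.2, 12.9]
force: [0.1, 0.1, 1.0]
grip_width: 0.0646
```

>>> servo_tool(
  commands=[0,0,0,0,0,-7.3,0,0,0,0,0,-7.3,0,0,0,0,0,-7.3,0,0,0,0,0,-7.3,0,0,0,0,0,0,0,0,0,0,0,0],
)

```text
time_s: 40.35
tool_pos: [0.5514, 0.303, 0.2008]
tool_rot: [-179.9, 0.0, 41.9]
force: [-0.4, -0.3, 0.1]
grip_width: 0.0856
```

```bash
python3 - <<'E'
from an import *
o=monitor.get_obs(); print(o['tool_rot'],o['tool_pos'],o['qpos'])
im,d,c=grab('wrist','w17')
analyze(d,c)
delta(581.2,303,22)
E
```

```text
[-1.79858264e+02  4.18502628e-02  4.19209724e+01] [0.55140051 0.30295212 0.20080049] [ 16.82714678  30.82798621 -66.43114345  86.33265869  28.21483303
  81.41775846 -98.91454588]
blob [ 308  131   62   62 2945] [581.2 304. ] r 31.7 z 0.0397
to 581.2 303 22 -> shift [ 22.4  20.  179. ] norm 182.0 turn z None
```

View pics/w17.png

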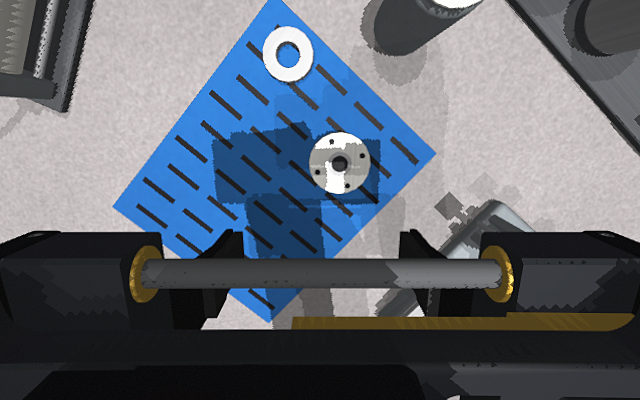

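>>> servo_tool(
  commands=[8,7,40,0,0,0,8,7,40,0,0,0,7,6,40,0,0,0,0,0,30,0,0,0,0,0,15,0,0,0,0,0,8,0,0,0,0,0,0,0,0,0,0,0,0,0,0,0,0,0,0,0,0,0],
)

```text
time_s: 41.3
tool_pos: [0.5827, 0.3035, 0.0306]
tool_rot: [179.9, -0.2, 42.1]
force: [1.1, 0.4, -0.3]
grip_width: 0.0859
```

```bash
python3 - <<'E'
from an import *
o=monitor.get_obs(); print(o['tool_rot'],o['tool_pos'],o['qpos'])
delta(581.2,303.6,22)
E
```

```text
[ 1.79946513e+02 -1.52023144e-01  4.20620786e+01] [0.58269622 0.30351475 0.03064277] [  11.64140356   41.7356806   -58.15324675   91.96773579   37.71410333
   67.73597744 -102.74558666]
to 581.2 303.6 22 -> shift [-1.1 -1.1  8.6] norm 9.0 turn z None
```

>>> servo_tool(
  commands=[-1,-1,5,0,0,0,0,0,0,0,0,0,0,0,0,0,0,0],
)

```text
time_s: 41.6
tool_pos: [0.5803, 0.3027, 0.0238]
tool_rot: [180.0, 0.0, 42.1]
force: [0.0, -0.3, 0.2]
grip_width: 0.0862
```

```bash
python3 - <<'E'
from an import *
delta(581.2,303.6,22)
E
```

```text
to 581.2 303.6 22 -> shift [ 1.2 -0.   1.8] norm 2.0 turn z None
```

>>> servo_tool(
  commands=[1,0,1,0,0,0,0,0,0,0,0,0,0,0,0,0,0,0,0,0,0,0,0,0,0,0,0,0,0,0,0,0,0,0,0,0,0,0,0,0,0,0],
  jaw=58,
)

```text
time_s: 42.3
tool_pos: [0.5809, 0.3037, 0.0227]
tool_rot: [-180.0, 0.0, 42.1]
force: [-0.6, 1.2, 0.2]
grip_width: 0.0632
```

```bash
python3 - <<'E'
from an import *
print(pose()[:3,3])
E
```

```text
[0.58092822 0.30374316 0.02274595]
```

>>> servo_tool(
  commands=[0,0,-10,0,0,0,0,0,-30,0,0,0,0,0,-40,0,0,0,0,0,-40,0,0,0,0,0,-10,0,0,0,0,0,0,0,0,0],
)

```text
time_s: 42.9
tool_pos: [0.582, 0.3041, 0.1548]
tool_rot: [179.9, -0.2, 42.1]
force: [1.2, 0.2, -3.3]
grip_width: 0.0634
```

```bash
python3 - <<'E'
from an import *
print(pose()[:3,3])
grab('wrist','w18')
v=50.5; print(526-.0349*v,-18.4+.9994*v)
delta(524.2,32.1,150)
E
```

```text
[0.58196369 0.30407253 0.15482927]
524.23755 32.0697
to 524.2 32.1 150 -> shift [-223.8  163.     2.8] norm 277.0 turn z None
```

View pics/w18.png

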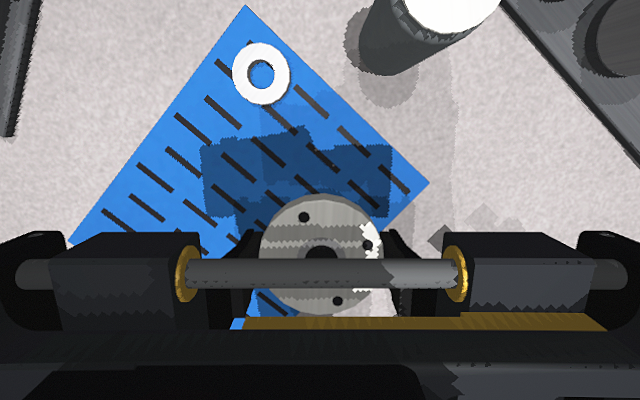

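>>> servo_tool(
  commands=[-32,23,0,0,0,0,-32,23,0,0,0,0,-32,23,0,0,0,0,-32,23,0,0,0,0,-32,23,0,0,0,0,-32,23,0,0,0,0,-31,24,0,0,0,0,0,0,0,0,0,0,0,0,0,0,0,0],
)

```text
time_s: 43.85
tool_pos: [0.5229, 0.0316, 0.1509]
tool_rot: [-179.9, 0.1, 41.8]
force: [-0.5, 1.4, -2.1]
grip_width: 0.0634
```

>>> servo_tool(
  commands=[0,0,20,0,0,0,0,0,20,0,0,0,0,0,10,0,0,0,0,0,0,0,0,0,0,0,0,0,0,0,0,0,0,0,0,0],
)

```text
time_s: 44.45
tool_pos: [0.5248, 0.0346, 0.1036]
tool_rot: [180.0, -0.1, 42.1]
force: [-0.1, -0.1, -2.6]
grip_width: 0.0633
```

```bash
python3 - <<'E'
from an import *
print(monitor.get_obs()['qpos'])
print(pose()[:3,3])
im,d,c=grab('wrist','w19')
pan_blobs(d,c,.078,.1)
delta(524,33,88)
E
```

```text
[ 53.81409499  23.14070386 -70.79386948 107.27515828  23.86476641
  66.5645889  -73.26052027]
[0.52478055 0.03459453 0.1035894 ]
blob [ 226  155   58   58 2596] [522.5  83.8] r 16.9 u,v 0.1 102.3 z 0.0861
to 524 33 88 -> shift [-1.5  0.4 15.6] norm 16.0 turn z None
```

View pics/w19.png

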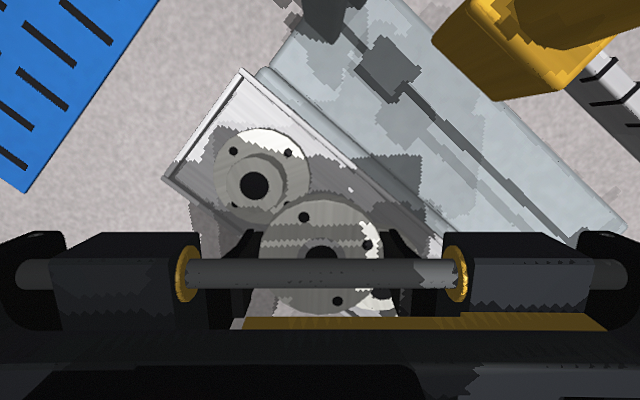

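>>> servo_tool(
  commands=[-1,0,10,0,0,0,0,0,5,0,0,0,0,0,0,0,0,0,0,0,0,0,0,0],
)

```text
time_s: 44.9
tool_pos: [0.5232, 0.0331, 0.0875]
tool_rot: [-180.0, 0.0, 42.1]
force: [0.9, 0.8, -2.4]
grip_width: 0.0633
```

```bash
python3 - <<'E'
from an import *
print(monitor.get_obs()['qpos'])
print(pose()[:3,3])
delta(524,33,68)
E
```

```text
[ 52.92895017  24.14330229 -69.7024669  108.29280479  25.00514232
  65.11444227 -74.0485891 ]
[0.5232328  0.03314297 0.08754319]
to 524 33 68 -> shift [ 0.5  0.6 19.5] norm 20.0 turn z None
```

>>> servo_tool(
  commands=[0,0,4,0,0,0,0,0,3,0,0,0,0,0,2,0,0,0,0,0,0,0,0,0],
)

```text
time_s: 45.3
tool_pos: [0.5231, 0.0331, 0.0784]
tool_rot: [-180.0, 0.0, 42.1]
force: [0.1, 0.4, -2.4]
grip_width: 0.0632
```

>>> servo_tool(
  commands=[0,0,2,0,0,0,0,0,2,0,0,0,0,0,1,0,0,0,0,0,0,0,0,0],
)

```text
time_s: 45.7
tool_pos: [0.5233, 0.0332, 0.0736]
tool_rot: [-180.0, 0.0, 42.1]
force: [0.7, -0.3, -1.9]
grip_width: 0.0632
```

>>> servo_tool(
  commands=[0,0,2,0,0,0,0,0,1,0,0,0,0,0,1,0,0,0,0,0,0,0,0,0],
)

```text
time_s: 46.1
tool_pos: [0.5233, 0.0332, 0.0696]
tool_rot: [-180.0, 0.0, 42.1]
force: [-0.2, -0.4, -2.0]
grip_width: 0.0634
```

>>> servo_tool(
  commands=[0,0,1,0,0,0,0,0,0,0,0,0,0,0,0,0,0,0],
)

```text
time_s: 46.4
tool_pos: [0.5235, 0.0332, 0.069]
tool_rot: [180.0, 0.0, 42.1]
force: [-1.2, -0.3, 0.7]
grip_width: 0.0633
```

>>> servo_tool(
  commands=[0,0,0,0,0,0,0,0,0,0,0,0,0,0,0,0,0,0,0,0,0,0,0,0],
  jaw=78,
)

```text
time_s: 46.8
tool_pos: [0.5235, 0.0332, 0.0688]
tool_rot: [180.0, -0.0, 42.1]
force: [1.1, 0.4, 0.1]
grip_width: 0.0776
```

>>> servo_tool(
  commands=[0,0,-20,0,0,0,0,0,-40,0,0,0,-35,15,-35,0,0,8,-30,15,-30,0,0,8,-10,0,-25,0,0,8,0,0,0,0,0,8,0,0,0,0,0,8,0,0,0,0,0,0,0,0,0,0,0,0],
)

```text
time_s: 47.7
tool_pos: [0.4825, -0.0337, 0.2175]
tool_rot: [180.0, 0.0, 2.3]
force: [-0.2, -0.1, -0.1]
grip_width: 0.078
```

```bash
python3 - <<'E'
from an import *
print(monitor.get_obs()['qpos'],monitor.get_obs()['tool_rot'])
print(pose()[:3,3])
im,d,c=grab('wrist','w20')
np.savez('pics/w20.npz',d=d,T=c[2],im=im)
pan_blobs(d,c,.075,.1)
E
```

```text
[ 76.82904411   1.07566023 -75.33558344 104.5035588    1.08533841
  75.23660916 -86.49194256] [1.79991791e+02 1.05387780e-02 2.28891023e+00]
[ 0.48248353 -0.03368108  0.21749655]
blob [ 177  110  109   69 4917] [524.   50.1] r 49.6 u,v 0.4 68.6 z 0.0859
blob [ 326  110   70   70 3771] [528.1 -69.6] r 32.2 u,v 0.3 -51.3 z 0.086
blob [ 288  127   36   37 1036] [525.9 -19.1] r 16.9 u,v -0.2 -0.7 z 0.086
blob [ 397  127   38   37 1112] [ 530.1 -121.3] r 16.9 u,v 0.5 -102.9 z 0.0861
```

View pics/w20.png

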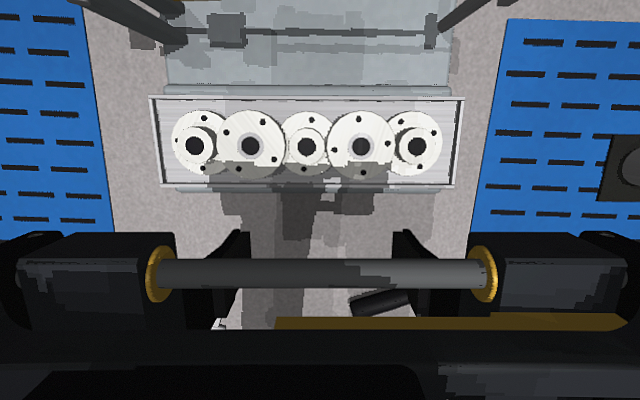

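```bash
python3 - <<'E'
from an import *
z=np.load('pics/w20.npz'); c=camera_info('wrist'); c=(c['camera_matrix'],c['k1'],z['T']); im=z['im']
m=(im.max(2)<75).astype(np.uint8); m[:130]=0;m[162:]=0;m[:,:170]=0;m[:,440:]=0
nn,lab,st,ce=cv2.connectedComponentsWithStats(m)
e=np.array([np.cos(np.radians(2)),np.sin(np.radians(2))]); f=np.array([-e[1],e[0]])
for i in range(1,nn):
    if st[i,4]>150:
        p=at_z(c,[st[i,0]+st[i,2]/2-.5,st[i,1]+st[i,3]/2-.5],.086)[0,:2]*1000-[526,-18.4]; print(st[i],(p@e).round(1),(p@f).round(1))
E
```

```text
[186 137  18  18 254] -0.4 101.6
[242 137  17  18 243] -0.0 50.7
[298 138  18  18 243] -0.7 -1.4
[353 138  17  17 233] -0.0 -51.7
[408 138  18  18 248] -0.3 -102.9
```

>>> servo_tool(
  commands=[11,-38,0,0,0,0,11,-38,0,0,0,0,11,-38,0,0,0,0,11,-38,0,0,0,0,0,0,0,0,0,0,0,0,0,0,0,0],
  jaw=0,
)

```text
time_s: 48.35
tool_pos: [0.5204, 0.1221, 0.2171]
tool_rot: [-179.9, 0.1, 2.5]
force: [0.3, -0.7, -0.8]
grip_width: 0.0381
```

```bash
python3 - <<'E'
from an import *
print(monitor.get_obs()['qpos'],monitor.get_obs()['tool_rot'],monitor.get_obs()['grip_width'])
delta(521.4,120.1,67)
E
```

```text
[  48.07656123   16.25627124  -73.68057331   98.1655661    15.84309969
   77.65583021 -115.9723535 ] [-1.79904618e+02  7.47905703e-02  2.47123099e+00] 0.038103991530067965
to 521.4 120.1 67 -> shift [  1.1   2.3 150.1] norm 150.0 turn z None
```

>>> servo_tool(
  commands=[1,1,40,0,0,0,0,0,40,0,0,0,0,0,35,0,0,0,0,0,15,0,0,0,0,0,10,0,0,0,0,0,5,0,0,0,0,0,0,0,0,0,0,0,0,0,0,0],
)

```text
time_s: 49.15
tool_pos: [0.5231, 0.1188, 0.0739]
tool_rot: [-180.0, -0.1, 2.1]
force: [-0.5, -0.0, -0.3]
grip_width: 0.0003
```

```bash
python3 - <<'E'
from an import *
o=monitor.get_obs(); print(o['qpos'],o['tool_rot'],o['grip_width'],o['force'])
delta(521.4,120.1,67)
im,d,c=grab('side','s3')
a=cv2.imread('pics/s3.png'); cv2.imwrite('pics/s3c.png',cv2.resize(a[150:270,220:370],None,fx=5,fy=5))
E
```

```text
[  39.89526527   25.32887962  -65.76865812  107.53309544   25.81895549
   63.80897836 -123.57712472] [-1.79997268e+02 -1.23976304e-01  2.06166876e+00] 0.00029383781515148117 [-0.53105201 -0.00522468 -0.28326039]
to 521.4 120.1 67 -> shift [-1.7 -1.4  6.9] norm 7.0 turn z None
```

View pics/s3c.png

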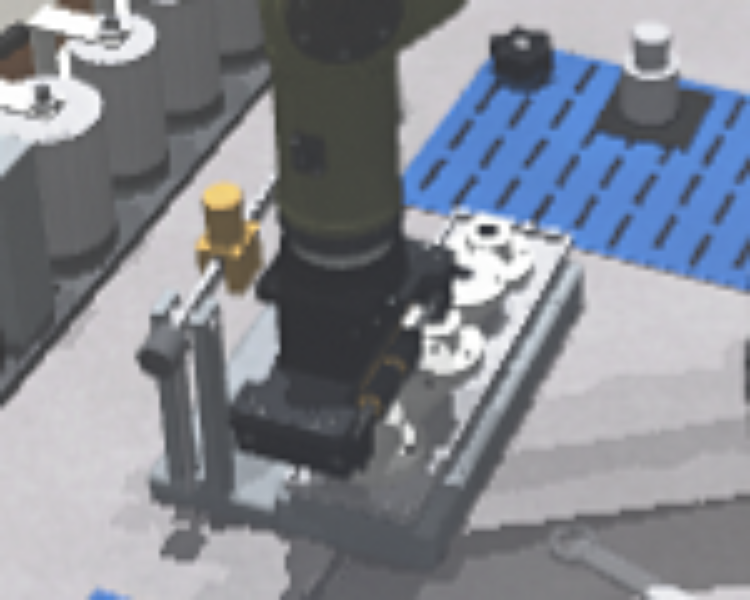

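>>> servo_tool(
  commands=[-1,0,3,0,0,0,0,0,2,0,0,0,0,0,0,0,0,0,0,0,0,0,0,0],
)

```text
time_s: 49.6
tool_pos: [0.521, 0.1186, 0.0676]
tool_rot: [180.0, 0.0, 2.1]
force: [0.5, -0.2, -0.1]
grip_width: 0.0001
```

```bash
python3 - <<'E'
from an import *
delta(521.4,120.1,67)
E
```

```text
to 521.4 120.1 67 -> shift [ 0.4 -1.5  0.6] norm 2.0 turn z None
```

>>> servo_tool(
  commands=[0,1,0,0,0,0,0,1,0,0,0,0,0,1,0,0,0,0,0,0,0,0,0,0],
)

```text
time_s: 50.0
tool_pos: [0.5212, 0.1153, 0.0676]
tool_rot: [180.0, -0.0, 2.1]
force: [0.3, -0.1, -0.0]
grip_width: 0.0003
```

>>> servo_tool(
  commands=[0,1,0,0,0,0,0,1,0,0,0,0,0,0,0,0,0,0],
)

```text
time_s: 50.3
tool_pos: [0.5213, 0.1134, 0.0676]
tool_rot: [180.0, 0.0, 2.1]
force: [0.1, 0.0, -0.4]
grip_width: 0.0004
```

```bash
python3 - <<'E'
from an import *
o=monitor.get_obs(); print(o['tool_pos'],o['force'])
im,d,c=grab('scene','s4')
a=cv2.imread('pics/s4.png'); cv2.imwrite('pics/s4c.png',cv2.resize(a[195:285,240:390],None,fx=5,fy=5))
E
```

```text
[0.52126585 0.11339005 0.06757162] [ 0.07760245  0.00447941 -0.43168539]
```

View pics/s4c.png

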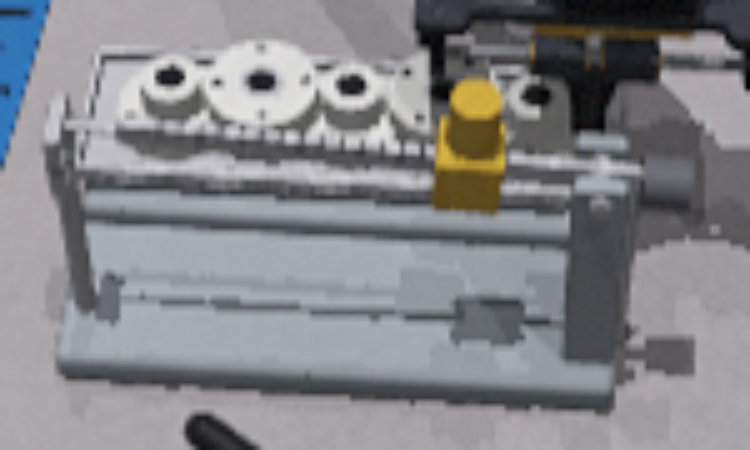

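>>> servo_tool(
  commands=[0,1,0,0,0,0,0,1,0,0,0,0,0,0,0,0,0,0],
)

```text
time_s: 50.65
tool_pos: [0.5213, 0.1114, 0.0676]
tool_rot: [180.0, 0.0, 2.1]
force: [0.9, 0.7, 0.9]
grip_width: 0.0004
```

>>> servo_tool(
  commands=[0,1,0,0,0,0,0,0,0,0,0,0,0,0,0,0,0,0],
)

```text
time_s: 50.95
tool_pos: [0.5213, 0.1106, 0.0676]
tool_rot: [180.0, 0.0, 2.1]
force: [-0.1, -0.8, -0.2]
grip_width: 0.0006
```

>>> servo_tool(
  commands=[0,1,0,0,0,0,0,0,0,0,0,0,0,0,0,0,0,0],
)

```text
time_s: 51.25
tool_pos: [0.5214, 0.1099, 0.0676]
tool_rot: [-180.0, -0.0, 2.1]
force: [0.9, 1.5, 0.1]
grip_width: 0.0006
```

```bash
python3 - <<'E'
from an import *
o=monitor.get_obs(); print(o['tool_pos'],o['force'])
im,d,c=grab('scene','s5')
a=cv2.imread('pics/s5.png'); cv2.imwrite('pics/s5c.png',cv2.resize(a[195:240,320:380],None,fx=10,fy=10))
E
```

```text
[0.5213517  0.1099297  0.06761705] [0.94665018 1.48764687 0.08645183]
```

View pics/s5c.png

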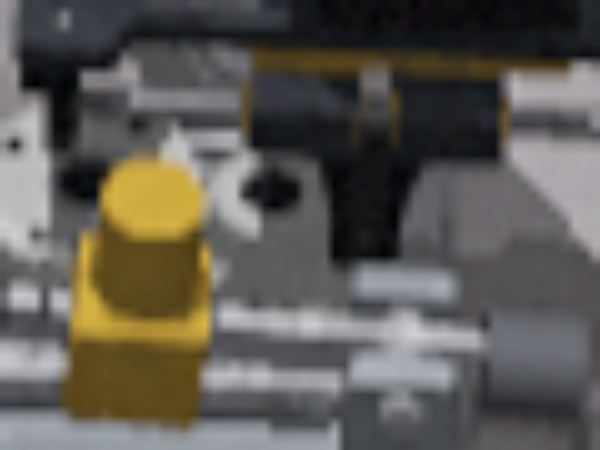

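>>> servo_tool(
  commands=[0,1,0,0,0,0,0,0,0,0,0,0,0,1,0,0,0,0,0,0,0,0,0,0],
)

```text
time_s: 51.7
tool_pos: [0.5214, 0.108, 0.0676]
tool_rot: [-180.0, -0.0, 2.1]
force: [-0.4, 2.9, -0.3]
grip_width: 0.0003
```

>>> servo_tool(
  commands=[0,1,0,0,0,0,0,0,0,0,0,0,0,0,0,0,0,0],
)

```text
time_s: 52.0
tool_pos: [0.5215, 0.1068, 0.0676]
tool_rot: [-180.0, -0.0, 2.1]
force: [0.1, 3.5, -0.5]
grip_width: 0.0004
```

```bash
python3 - <<'E'
from an import *
o=monitor.get_obs(); print(o['tool_pos'],o['force'])
im,d,c=grab('scene','s6')
for n in ['s4','s5','s6']:
    a=cv2.imread(f'pics/{n}.png')[205:222,340:353].max(2)
    m=(a<60); 
    nn,lab,st,ce=cv2.connectedComponentsWithStats((a<70).astype(np.uint8)); print(n,st[1:],ce[1:].round(2).tolist())
E
```

```text
[0.52150126 0.10678002 0.06761685] [ 0.09941563  3.47200522 -0.54790703]
s4 [[ 0  0 13 11 65]
 [ 2  5  1  1  1]] [[8.05, 4.34], [2.0, 5.0]]
s5 [[ 4  0  9 11 70]
 [ 0  2  4  1  4]
 [ 1  5  1  1  1]] [[8.33, 4.37], [1.5, 2.0], [1.0, 5.0]]
s6 [[ 3  0 10 17 89]
 [ 0  2  3  1  3]] [[8.22, 5.18], [1.0, 2.0]]
```

>>> servo_tool(
  commands=[0,-4,0,0,0,0,0,-6,0,0,0,0,0,0,-20,0,0,0,0,0,-40,0,0,0,-10,30,-40,0,0,0,-10,40,-40,0,0,0,-10,40,-10,0,0,0,-10,40,0,0,0,0,0,0,0,0,0,0,0,0,0,0,0,0],
)

```text
time_s: 53.05
tool_pos: [0.4875, -0.0307, 0.2117]
tool_rot: [179.9, 0.0, 1.8]
force: [0.4, 0.6, -0.6]
grip_width: 0.0005
```

```bash
cat >> an.py <<'E'
def bores(im,c,z=.086):
    box=proj(c,[[.525,-.15,z],[.525,.11,z]]); 
    m=(im.max(2)<75).astype(np.uint8)
    nn,lab,st,ce=cv2.connectedComponentsWithStats(m)
    e=np.array([np.cos(np.radians(2)),np.sin(np.radians(2))]); f=np.array([-e[1],e[0]]); o=[]
    for i in range(1,nn):
        if 150<st[i,4]<500 and st[i,1]<215:
            p=at_z(c,[st[i,0]+st[i,2]/2-.5,st[i,1]+st[i,3]/2-.5],z)[0,:2]*1000-[526,-18.4]; q=(p@e,p@f)
            if abs(q[0])<20 and abs(q[1])<140: o.append(q+(st[i,2],st[i,3]))
    o.sort(key=lambda q:q[1]); print(np.round(o,1)); print('spacing',np.diff([q[1] for q in o]).round(1))
E
python3 - <<'E'
from an import *
o=monitor.get_obs(); print(o['qpos'],o['tool_pos'])
im,d,c=grab('wrist','w21'); bores(im,c)
E
```

```text
[ 75.07424045   3.7532295  -75.77863962 104.39491903   3.86910495
  74.73747792 -89.86240356] [ 0.48754352 -0.03071019  0.21165826]
[[-7.00e-01 -1.03e+02  1.80e+01  1.80e+01]
 [-0.00e+00 -5.16e+01  1.70e+01  1.70e+01]
 [-1.20e+00 -1.10e+00  1.80e+01  1.80e+01]
 [-2.00e-01  4.89e+01  1.80e+01  1.80e+01]
 [-1.00e-01  9.82e+01  1.90e+01  1.80e+01]]
spacing [51.4 50.5 50.  49.3]
```

View pics/w21.png

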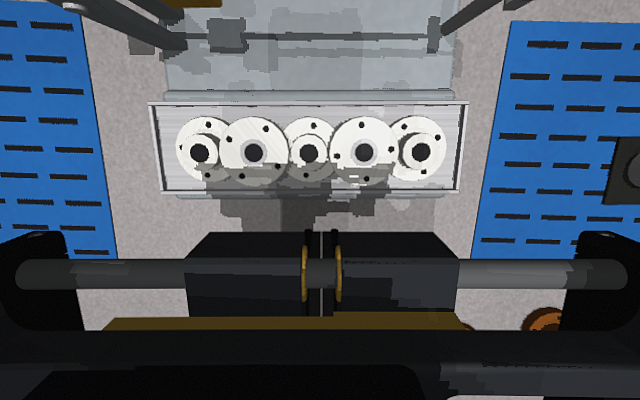

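>>> servo_tool(
  commands=[0,0,-20,0,0,-5,0,0,-20,0,0,-5,0,0,-20,0,0,-5,0,0,-20,0,0,-5,0,0,0,0,0,0,0,0,0,0,0,0],
  jaw=60,
)

```text
time_s: 53.7
tool_pos: [0.488, -0.0272, 0.2914]
tool_rot: [-180.0, 0.0, 22.2]
force: [0.3, -0.2, -0.4]
grip_width: 0.0404
```

```bash
python3 - <<'E'
from an import *
o=monitor.get_obs(); print(o['qpos'],o['tool_pos'],o['tool_rot'])
delta(590,0,295)
E
```

```text
[ 78.15516187  -2.77960222 -74.5077169   97.14690604  -2.69841991
  83.60977021 -63.8485165 ] [ 0.48801534 -0.02715592  0.29138797] [-1.79994309e+02  4.61800557e-03  2.21858052e+01]
to 590 0 295 -> shift [104.7  13.4  -3.6] norm 106.0 turn z None
```

>>> servo_tool(
  commands=[35,4,0,0,0,0,35,5,0,0,0,0,35,5,0,0,0,0,0,0,0,0,0,0,0,0,0,0,0,0,0,0,0,0,0,0],
)

```text
time_s: 54.3
tool_pos: [0.5786, -0.0048, 0.2916]
tool_rot: [-180.0, 0.3, 22.2]
force: [0.1, -0.2, 0.4]
grip_width: 0.0601
```

```bash
python3 - <<'E'
from an import *
o=monitor.get_obs(); print(o['qpos'],o['tool_pos'],o['tool_rot'])
im,d,c=grab('wrist','w22'); np.savez('pics/w22.npz',d=d,T=c[2],im=im)
P=cloud(c,d);X,Y,Z=P[...,0],P[...,1],P[...,2]
m=(Z>.2)&(Z<.22)&(X>.58)&(X<.7)&(abs(Y)<.2)
m[225:]=False
q=P[m]*1000; print(len(q),cv2.minEnclosingCircle(q[:,:2].astype(np.float32)),np.median(q[:,2]))
m=(Z>.145)&(Z<.19)&(X>.61)&(X<.68)&(Y>-.2)&(Y<.2)
m[225:]=False
q=P[m]*1000
for y in range(-200,200,15):
    k=(q[:,1]>=y)&(q[:,1]<y+15)
    if k.sum()>10: print(y,k.sum(),q[k][:,0].mean().round(1),np.percentile(q[k][:,2],[10,50,90]).round(1))
E
```

```text
[ 53.92677304  21.52563621 -71.76045704  85.42960137  20.41152387
  87.99610132 -85.18490993] [ 0.57864053 -0.00481986  0.29159267] [-179.97374841    0.30750948   22.24162836]
1039 ((638.4649658203125, 57.60259246826172), 13.155646324157715) 212.50461878625177
-170 11 643.8 [179.3 180.7 181.6]
-155 583 646.2 [160.  180.9 182.5]
-140 95 645.2 [175.7 176.9 177.9]
-125 92 644.7 [177.4 181.6 182.3]
-110 123 644.3 [179.8 180.9 181.9]
-95 125 643.8 [178.9 180.  181. ]
-80 126 643.4 [177.9 179.  180.1]
-65 126 642.8 [177.1 177.9 179. ]
-50 127 642.4 [175.9 177.1 178.2]
-35 125 641.8 [174.9 176.  177. ]
-20 126 641.0 [174.  175.1 176. ]
-5 123 640.4 [173.1 174.1 175.1]
10 128 640.0 [172.  173.2 174.1]
25 281 639.0 [154.3 171.9 178.6]
40 395 639.6 [178.2 179.4 181.4]
55 64 646.6 [176.4 177.8 178.9]
70 75 639.0 [168.3 169.4 177.7]
85 130 637.2 [167.4 168.3 169.1]
100 589 636.2 [152.5 167.2 169.9]
115 854 636.6 [163.1 167.8 170.1]
130 594 636.0 [153.2 165.4 169.8]
145 575 635.3 [162.4 167.7 169.7]
160 195 635.2 [162.1 167.1 168.8]
```

View pics/w22.png

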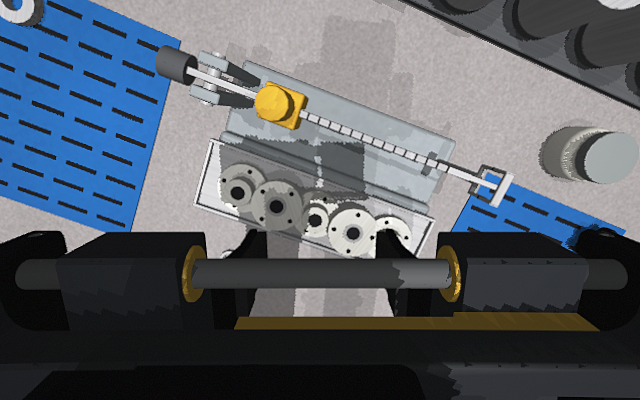

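>>> servo_tool(
  commands=[0,0,0,0,0,6.7,0,0,0,0,0,6.7,0,0,0,0,0,6.8,0,0,0,0,0,0,0,0,0,0,0,0],
  jaw=44,
)

```text
time_s: 54.85
tool_pos: [0.5791, -0.0063, 0.2927]
tool_rot: [179.8, 0.2, 2.0]
force: [1.5, 0.5, -0.5]
grip_width: 0.0447
```

```bash
python3 - <<'E'
from an import *
o=monitor.get_obs(); print(o['qpos'],o['tool_pos'],o['tool_rot'])
delta(638.5,57.6,190)
E
```

```text
[  51.79172278   19.34759     -67.49113941   85.42311492   17.98025851
   87.28160072 -103.39703846] [ 0.57905449 -0.0062947   0.29271623] [1.79820360e+02 1.75862508e-01 2.04976614e+00]
to 638.5 57.6 190 -> shift [ 62.  -62.  102.3] norm 135.0 turn z None
```

>>> servo_tool(
  commands=[31,-31,0,0,0,0,31,-31,0,0,0,0,0,0,35,0,0,0,0,0,20,0,0,0,0,0,0,0,0,0,0,0,0,0,0,0,0,0,0,0,0,0],
)

```text
time_s: 55.55
tool_pos: [0.6397, 0.0585, 0.2386]
tool_rot: [180.0, 0.1, 2.0]
force: [0.2, 0.5, 1.1]
grip_width: 0.0442
```

```bash
python3 - <<'E'
from an import *
o=monitor.get_obs(); print(o['qpos'],o['tool_pos'],o['tool_rot'])
delta(638.5,57.6,190)
grab('wrist','w23')
E
```

```text
[  36.91179181   29.40755234  -63.05421554   81.28278055   26.07760101
   85.05177658 -113.30610235] [0.63973934 0.05847182 0.23859565] [1.79952244e+02 8.26580163e-02 1.98075999e+00]
to 638.5 57.6 190 -> shift [-1.2  0.8 48.6] norm 49.0 turn z None
```

View pics/w23.png

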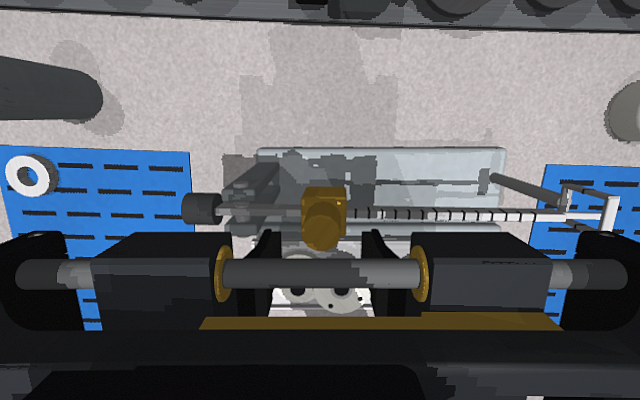

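>>> servo_tool(
  commands=[-1,0,20,0,0,0,0,0,15,0,0,0,0,0,10,0,0,0,0,0,0,0,0,0,0,0,0,0,0,0],
)

```text
time_s: 56.1
tool_pos: [0.6381, 0.0588, 0.1921]
tool_rot: [180.0, 0.2, 2.0]
force: [-0.4, 0.1, -0.1]
grip_width: 0.0442
```

```bash
python3 - <<'E'
from an import *
o=monitor.get_obs(); print(o['force'],o['tool_pos'],o['tool_rot'])
delta(638.5,57.6,190)
E
```

```text
[-0.43068319  0.10395042 -0.12444238] [0.6381057  0.05880456 0.19212147] [179.95568586   0.20724671   2.00806867]
to 638.5 57.6 190 -> shift [0.4 1.2 2.1] norm 2.0 turn z None
```

>>> servo_tool(
  commands=[0,0,0,0,0,0,0,0,0,0,0,0,0,0,0,0,0,0,0,5,0,0,0,0,0,5,0,0,0,0,0,5,0,0,0,0,0,5,0,0,0,0,0,5,0,0,0,0,0,0,0,0,0,0],
  jaw=30,
  newtons=5,
)

```text
time_s: 57.0
tool_pos: [0.639, 0.0322, 0.1917]
tool_rot: [179.9, 0.2, 1.9]
force: [-0.5, 0.6, -0.3]
grip_width: 0.0301
```

>>> servo_tool(
  commands=[0,-2,0,0,0,0,0,0,0,0,0,0,0,0,0,0,0,0,0,0,0,0,0,0,0,0,0,0,0,0,0,0,0,0,0,0,0,0,0,0,0,0],
)

```text
time_s: 57.7
tool_pos: [0.6386, 0.0357, 0.1917]
tool_rot: [179.9, 0.2, 2.0]
force: [0.4, -0.3, 0.2]
grip_width: 0.03
```

```bash
cat >> an.py <<'E'
def slope(n='wrist',f=None,lo=None,hi=None):
    im,d,c=grab(n,f); P=cloud(c,d); X,Y,Z=P[...,0]*1000,P[...,1]*1000,P[...,2]*1000
    e=np.array([np.cos(np.radians(2)),np.sin(np.radians(2))]); fv=np.array([-e[1],e[0]])
    U=(X-526)*e[0]+(Y+18.4)*e[1]; V=(X-526)*fv[0]+(Y+18.4)*fv[1]
    m=(abs(U-115)<4)&(Z>150)&(Z<190)&(V>-130)&(V<115)
    if n=='wrist': m[228:]=False
    v,z=V[m],Z[m]
    # exclude poise: above-beam lumps, iterative fit
    k=np.ones(len(v),bool); p=[0,166]
    best=None; rng=np.random.default_rng(0)
    for _ in range(300):
        i=rng.choice(len(v),2); 
        if abs(v[i[0]]-v[i[1]])<60: continue
        a=(z[i[1]]-z[i[0]])/(v[i[1]]-v[i[0]]); 
        if abs(a)>.08: continue
        r=abs(z-z[i[0]]-a*(v-v[i[0]]))<1.5
        if best is None or r.sum()>best.sum(): best=r
    p=np.polyfit(v[best],z[best],1)
    print(n,'beam slope up-to-tip',(-p[0]).round(4),'n',best.sum(),'v',v[best].min().round(),v[best].max().round(),'z at v=-140',np.polyval(p,-140).round(1),'z at 125',np.polyval(p,125).round(1))
    mk=(abs(U-115)<16)&(Z>200)&(Z<225)&(abs(V)<140)
    if n=='wrist': mk[228:]=False
    if mk.sum()>30:
        q=np.c_[U[mk],V[mk]]; print('knob UV',cv2.minEnclosingCircle(q.astype(np.float32)),np.median(Z[mk]))
    mb=(U>60)&(U<145)&(Z>-5)&(Z<35)&(abs(V)<130)
    if n=='wrist': mb[228:]=False
    return p
E
python3 - <<'E'
from an import *
o=monitor.get_obs(); print(o['force'],o['tool_pos'],o['tool_rot'],o['grip_width'])
for n in ['wrist','scene','side']:
    try: slope(n,'sl_'+n)
    except Exception as ex: print(n,ex)
E
```

```text
[ 0.39303914 -0.34918134  0.19752955] [0.63864633 0.03573762 0.19173697] [179.93486942   0.23820118   2.01294767] 0.029964145408691797
wrist beam slope up-to-tip 0.0017 n 443 v -102.0 115.0 z at v=-140 166.5 z at 125 166.0
scene beam slope up-to-tip 0.0619 n 109 v -106.0 114.0 z at v=-140 183.3 z at 125 166.9
knob UV ((124.64937591552734, 47.6966667175293), 26.36237335205078) 212.7934588199666
side beam slope up-to-tip 0.0579 n 38 v -112.0 114.0 z at v=-140 179.4 z at 125 164.1
knob UV ((111.03388977050781, 52.08965301513672), 27.486955642700195) 209.05217629876893
```

View pics/sl_wrist.png

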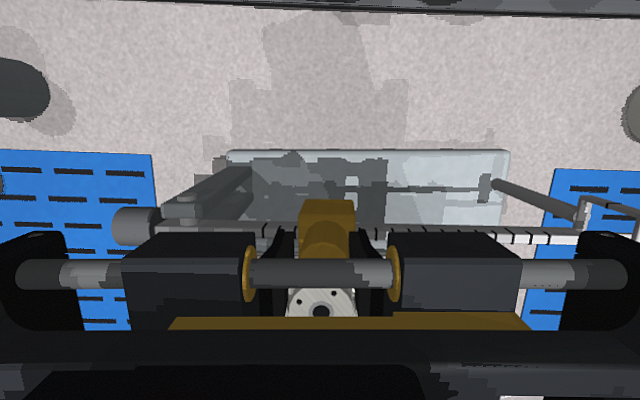

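>>> servo_tool(
  commands=[0,6,0,0,0,0,0,6,0,0,0,0,0,6,0,0,0,0,0,6,0,0,0,0,0,0,0,0,0,0,0,-2,0,0,0,0,0,0,0,0,0,0,0,0,0,0,0,0,0,0,0,0,0,0,0,0,0,0,0,0],
)

```text
time_s: 58.85
tool_pos: [0.6396, 0.0138, 0.1919]
tool_rot: [179.9, 0.2, 2.0]
force: [0.5, -0.6, 0.6]
grip_width: 0.0298
```

```bash
python3 - <<'E'
from an import *
o=monitor.get_obs(); print(o['force'],o['tool_pos'],o['qpos'])
for n in ['scene','side']:
    try: slope(n)
    except Exception as ex: print(n,ex)
E
```

```text
[ 0.51126513 -0.6434591   0.58087088] [0.63960827 0.01381895 0.19189601] [  40.95085366   30.6767743   -62.01675784   85.32842153   27.1898314
   80.51493473 -110.27444928]
scene beam slope up-to-tip 0.0632 n 113 v -107.0 114.0 z at v=-140 183.1 z at 125 166.4
knob UV ((124.01360321044922, 26.130992889404297), 24.126001358032227) 213.7664595589212
side beam slope up-to-tip 0.058 n 40 v -126.0 113.0 z at v=-140 178.8 z at 125 163.4
knob UV ((105.299560546875, 32.741920471191406), 27.398237228393555) 209.2451428464307
```

>>> servo_tool(
  commands=[0,6,0,0,0,0,0,6,0,0,0,0,0,6,0,0,0,0,0,4,0,0,0,0,0,0,0,0,0,0,0,-2,0,0,0,0,0,0,0,0,0,0,0,0,0,0,0,0,0,0,0,0,0,0,0,0,0,0,0,0],
)

```text
time_s: 59.95
tool_pos: [0.6403, -0.0061, 0.192]
tool_rot: [179.9, 0.2, 2.0]
force: [0.7, 0.7, 0.1]
grip_width: 0.0298
```

```bash
python3 - <<'E'
from an import *
o=monitor.get_obs(); print(o['force'],o['tool_pos'])
for n in ['scene','side']:
    try: slope(n)
    except Exception as ex: print(n,ex)
E
```

```text
[0.68408984 0.71905537 0.07171589] [ 0.64028827 -0.0061352   0.19196633]
scene beam slope up-to-tip 0.0586 n 105 v -107.0 114.0 z at v=-140 181.4 z at 125 165.9
knob UV ((120.9128189086914, 5.805849552154541), 25.593969345092773) 213.57852422306115
side beam slope up-to-tip 0.0762 n 34 v -110.0 114.0 z at v=-140 180.7 z at 125 160.6
knob UV ((108.65145111083984, 11.439631462097168), 28.056686401367188) 208.82348536232973
```

>>> servo_tool(
  commands=[0,5,0,0,0,0,0,5,0,0,0,0,0,2,0,0,0,0,0,0,0,0,0,0,0,-2,0,0,0,0,0,0,0,0,0,0,0,0,0,0,0,0,0,0,0,0,0,0,0,0,0,0,0,0],
)

```text
time_s: 60.95
tool_pos: [0.6406, -0.0161, 0.1919]
tool_rot: [179.9, 0.2, 2.0]
force: [0.4, 0.4, -0.9]
grip_width: 0.0299
```

```bash
python3 - <<'E'
from an import *
o=monitor.get_obs(); print(o['force'],o['tool_pos'])
for n in ['scene','side']:
    try: slope(n,'slb_'+n)
    except Exception as ex: print(n,ex)
a=cv2.imread('pics/slb_scene.png'); cv2.imwrite('pics/slbc.png',cv2.resize(a[195:285,240:390],None,fx=5,fy=5))
E
```

```text
[ 0.43334189  0.44508599 -0.85811992] [ 0.64057992 -0.01607333  0.19194805]
scene beam slope up-to-tip 0.0388 n 101 v -104.0 114.0 z at v=-140 176.6 z at 125 166.3
knob UV ((122.95406341552734, -3.5163071155548096), 25.624971389770508) 212.4398628384621
side beam slope up-to-tip 0.0198 n 32 v -127.0 112.0 z at v=-140 168.7 z at 125 163.5
knob UV ((113.65462493896484, 1.382070541381836), 26.39250946044922) 208.18855020125238
```

View pics/slbc.png

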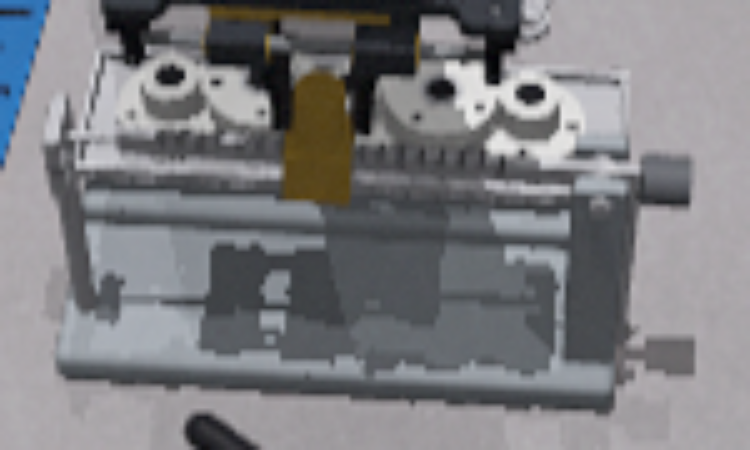

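>>> servo_tool(
  commands=[0,5,0,0,0,0,0,5,0,0,0,0,0,3,0,0,0,0,0,0,0,0,0,0,0,-2,0,0,0,0,0,0,0,0,0,0,0,0,0,0,0,0,0,0,0,0,0,0,0,0,0,0,0,0],
)

```text
time_s: 61.95
tool_pos: [0.641, -0.0271, 0.192]
tool_rot: [179.9, 0.2, 2.0]
force: [-0.6, -0.3, -0.5]
grip_width: 0.0302
```

```bash
python3 - <<'E'
from an import *
o=monitor.get_obs(); print(o['force'],o['tool_pos'])
for n in ['scene','side','scene','side']:
    try: slope(n,'slb_'+n)
    except Exception as ex: print(n,ex)
E
```

```text
[-0.55246777 -0.25121737 -0.51872106] [ 0.64100165 -0.02710203  0.19198935]
scene beam slope up-to-tip 0.0093 n 107 v -110.0 114.0 z at v=-140 167.8 z at 125 165.4
knob UV ((124.75302124023438, -14.758832931518555), 24.68703269958496) 209.59076556960198
side beam slope up-to-tip 0.0059 n 32 v -125.0 114.0 z at v=-140 164.9 z at 125 163.4
knob UV ((111.83087158203125, -11.627445220947266), 29.61263084411621) 206.6641896445829
scene beam slope up-to-tip 0.0112 n 98 v -108.0 114.0 z at v=-140 169.4 z at 125 166.5
knob UV ((124.57061767578125, -15.870319366455078), 25.786911010742188) 209.38075938413147
side beam slope up-to-tip -0.0112 n 31 v -130.0 115.0 z at v=-140 162.4 z at 125 165.3
knob UV ((111.7309799194336, -12.502912521362305), 28.113061904907227) 208.11602597352996
```

>>> servo_tool(
  commands=[0,0,-20,0,0,0,0,0,-35,0,0,0,0,0,-35,0,0,0,-30,0,-10,0,0,0,-30,0,0,0,0,0,0,0,0,0,0,0,0,0,0,0,0,0,0,0,0,0,0,0,0,0,0,0,0,0],
)

```text
time_s: 63.05
tool_pos: [0.582, -0.029, 0.2919]
tool_rot: [-180.0, 0.2, 2.0]
force: [-0.4, 0.0, -0.4]
grip_width: 0.0299
```

```bash
python3 - <<'E'
from an import *
import an
o=monitor.get_obs(); print(o['tool_pos'],o['tool_rot'],o['qpos'])
slope('wrist','w30'); slope('wrist')
slope('scene'); slope('side')
g=an.grab; z=np.load('pics/w22.npz'); c=camera_info('wrist')
an.grab=lambda n,f=None:(z['im'],z['d'],(c['camera_matrix'],c['k1'],z['T']))
print('w22 (stop)'); slope('wrist')
E
```

```text
[ 0.5819682  -0.02900594  0.29187017] [-179.99083443    0.22412116    2.02563696] [  53.69249527   20.17723526  -67.6547371    84.95271449   18.57231499
   87.46367832 -101.5572171 ]
wrist beam slope up-to-tip -0.0016 n 1407 v -107.0 115.0 z at v=-140 166.0 z at 125 166.5
knob UV ((115.11934661865234, -15.917133331298828), 12.843268394470215) 208.19427780305233
wrist beam slope up-to-tip 0.0002 n 1417 v -107.0 115.0 z at v=-140 166.4 z at 125 166.3
knob UV ((115.23149871826172, -16.01712989807129), 12.872814178466797) 208.22633682535263
scene beam slope up-to-tip -0.0265 n 105 v -129.0 114.0 z at v=-140 161.0 z at 125 168.1
knob UV ((116.85892486572266, -18.08441925048828), 13.351128578186035) 206.92187559528628
side beam slope up-to-tip -0.0158 n 35 v -127.0 112.0 z at v=-140 158.4 z at 125 162.6
knob UV ((117.68109130859375, -12.50566291809082), 16.512643814086914) 204.9215025256921
w22 (stop)
wrist beam slope up-to-tip 0.0654 n 1423 v -106.0 115.0 z at v=-140 184.4 z at 125 167.1
knob UV ((115.04888916015625, 72.03131866455078), 13.155637741088867) 212.50461878625177
```

View pics/w30.png

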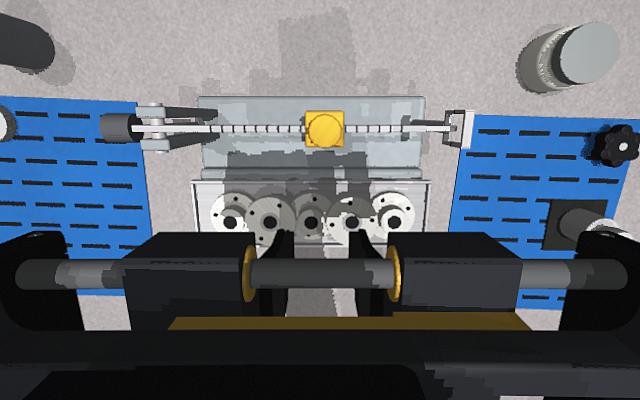

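```bash
cat >> an.py <<'E'
def slope2(im,d,c,out=True):
    P=cloud(c,d)*1000; X,Y,Z=P[...,0],P[...,1],P[...,2]; ok=np.isfinite(Z); ok[225:]=False
    e=np.array([np.cos(np.radians(2)),np.sin(np.radians(2))]); fv=np.array([-e[1],e[0]])
    U=(X-526)*e[0]+(Y+18.4)*e[1]; V=(X-526)*fv[0]+(Y+18.4)*fv[1]
    def rob(m):
        A=np.c_[V[m],U[m]-115,np.ones(m.sum())]; z=Z[m]; k=np.ones(len(z),bool)
        for _ in range(8):
            p=np.linalg.lstsq(A[k],z[k],rcond=None)[0]; r=z-A@p; s=max(.3,1.5*np.median(abs(r[k]))*1.48); k=abs(r)<s
        return p,k.sum()
    t,nt=rob(ok&(abs(Z)<6)&(abs(V)<300)&(U>-150)&(U<350))
    b,nb=rob(ok&(U>62)&(U<150)&(Z>8)&(Z<30)&(abs(V)<140)) if (ok&(U>62)&(U<150)&(Z>8)&(Z<30)&(abs(V)<140)).sum()>200 else (np.zeros(3),0)
    m=ok&(abs(U-115)<4)&(Z>150)&(Z<190)&(V>-130)&(V<90)
    # drop poise
    kk=ok&(Z>200)&(Z<225)&(abs(U-115)<16)&(abs(V)<140); kv=np.median(V[kk]); m&=abs(V-kv)>22
    v,z=V[m],Z[m]; q=np.polyfit(v,z,1)
    for _ in range(5):
        r=z-np.polyval(q,v); k=abs(r)<1.2; q=np.polyfit(v[k],z[k],1)
    print('table slope',(-t[0]).round(4),nt,'base',(-b[0]).round(4),b[2].round(1),nb,'beam',(-q[0]).round(4),k.sum(),'beam-table',(t[0]-q[0]).round(4),'kv',kv.round(1),'z fulcrum/tip',np.polyval(q,[125,-140]).round(1))
E
python3 - <<'E'
from an import *
z=np.load('pics/w22.npz'); c=camera_info('wrist')
slope2(z['im'],z['d'],(c['camera_matrix'],c['k1'],z['T']))
for _ in range(4):
    slope2(*grab('wrist'))
E
```

```text
table slope 0.0012 34701 base 0.0012 24.5 7194 beam 0.0652 1130 beam-table 0.064 kv 71.5 z fulcrum/tip [167.1 184.3]
table slope 0.0018 40419 base 0.0016 24.5 7508 beam -0.0009 1079 beam-table -0.0028 kv -15.7 z fulcrum/tip [166.4 166.1]
table slope 0.002 41037 base 0.0016 24.5 7556 beam -0.0015 1085 beam-table -0.0035 kv -15.8 z fulcrum/tip [166.4 166. ]
table slope 0.0018 40204 base 0.0013 24.5 7469 beam -0.0014 1082 beam-table -0.0032 kv -15.8 z fulcrum/tip [166.4 166.1]
table slope 0.0018 40107 base 0.0015 24.5 7727 beam -0.0018 976 beam-table -0.0036 kv -15.9 z fulcrum/tip [166.5 166. ]
```

```bash
python3 - <<'E'
from an import *
delta(641.4,-28.4,195)
E
```

```text
to 641.4 -28.4 195 -> shift [60.3  1.5 96.8] norm 114.0 turn z None
```

>>> servo_tool(
  commands=[30,0,0,0,0,0,29,0,20,0,0,0,0,0,30,0,0,0,0,0,20,0,0,0,0,0,0,0,0,0,0,0,0,0,0,0,0,0,0,0,0,0],
  jaw=46,
)

```text
time_s: 64.15
tool_pos: [0.6408, -0.027, 0.2236]
tool_rot: [179.9, 0.1, 2.0]
force: [0.0, -0.1, -0.1]
grip_width: 0.0459
```

```bash
python3 - <<'E'
from an import *
print(pose()[:3,3]); delta(641.4,-28.4,193)
E
```

```text
[ 0.64076908 -0.02695832  0.22362754]
to 641.4 -28.4 193 -> shift [ 0.6  1.4 30.6] norm 31.0 turn z None
```

>>> servo_tool(
  commands=[0,1,15,0,0,0,0,0,13,0,0,0,0,0,3,0,0,0,0,0,0,0,0,0,0,0,0,0,0,0],
)

```text
time_s: 64.65
tool_pos: [0.64, -0.0281, 0.191]
tool_rot: [180.0, 0.2, 2.0]
force: [1.3, 1.3, 0.3]
grip_width: 0.046
```

>>> servo_tool(
  commands=[0,0,0,0,0,0,0,0,0,0,0,0,0,0,0,0,0,0,0,0,0,0,0,0,0,0,0,0,0,0],
  jaw=20,
  newtons=3,
)

```text
time_s: 65.15
tool_pos: [0.6402, -0.0284, 0.1911]
tool_rot: [179.9, 0.2, 2.0]
force: [1.2, 0.0, -0.2]
grip_width: 0.0263
```

>>> servo_tool(
  commands=[0,0,0,0,0,0,0,0,0,0,0,0,0,0,0,0,0,0],
)

```text
time_s: 65.45
tool_pos: [0.6401, -0.0284, 0.191]
tool_rot: [179.9, 0.2, 2.0]
force: [1.4, -1.1, -0.7]
grip_width: 0.0256
```

```bash
python3 - <<'E'
from an import *
print(np.mean([pose()[:3,3]],axis=0)); delta(641.4,-28.4,193)
E
```

```text
[ 0.6401475  -0.02838487  0.19099148]
to 641.4 -28.4 193 -> shift [ 1.2  0.1 -2. ] norm 2.0 turn z None
```

Knob gripped with its centre at y=-28.4; release, back off, measure.

>>> servo_tool(
  commands=[0,0,0,0,0,0,0,0,0,0,0,0,0,0,0,0,0,0,0,0,0,0,0,0],
  jaw=46,
)

```text
time_s: 65.85
tool_pos: [0.6399, -0.0279, 0.1908]
tool_rot: [180.0, 0.2, 2.0]
force: [-0.0, 0.2, -0.2]
grip_width: 0.0441
```

>>> servo_tool(
  commands=[0,0,-20,0,0,0,0,0,-35,0,0,0,0,0,-35,0,0,0,-30,0,-10,0,0,0,-30,0,0,0,0,0,0,0,0,0,0,0,0,0,0,0,0,0,0,0,0,0,0,0,0,0,0,0,0,0],
)

```text
time_s: 66.75
tool_pos: [0.581, -0.0301, 0.2909]
tool_rot: [-180.0, 0.2, 2.0]
force: [0.4, -1.0, -0.7]
grip_width: 0.0461
```

```bash
python3 - <<'E'
from an import *
print(pose()[:3,3])
for _ in range(4):
    im,d,c=grab('wrist','w31'); slope2(im,d,c)
E
```

```text
[ 0.58101474 -0.03005925  0.29088144]
table slope 0.0018 40317 base 0.0012 24.5 7356 beam 0.0025 1112 beam-table 0.0008 kv -14.7 z fulcrum/tip [166.5 167.2]
table slope 0.0018 39616 base 0.0015 24.5 7918 beam 0.0025 1096 beam-table 0.0007 kv -14.4 z fulcrum/tip [166.5 167.2]
table slope 0.002 40211 base 0.0013 24.5 7493 beam 0.0025 1066 beam-table 0.0005 kv -14.4 z fulcrum/tip [166.4 167.1]
table slope 0.0018 40358 base 0.0013 24.5 6984 beam 0.0032 1095 beam-table 0.0013 kv -14.4 z fulcrum/tip [166.4 167.2]
```

>>> servo_tool(
  commands=[2,40,0,0,0,0,2,40,0,0,0,0,2,40,0,0,0,0,2,40,0,0,0,0,2,40,0,0,0,0,2,40,0,0,0,0,2,40,20,0,0,0,0,0,40,0,0,0,0,0,30,0,0,0,0,0,0,0,0,0],
)

```text
time_s: 67.95
tool_pos: [0.6012, -0.3095, 0.196]
tool_rot: [-179.8, 0.7, 2.0]
force: [-0.2, 0.2, -0.1]
grip_width: 0.0457
```

>>> servo_tool(
  commands=[0,0,0,0,0,0,0,0,0,0,0,0,0,0,0,0,0,0],
)

```text
time_s: 68.25
tool_pos: [0.6051, -0.3094, 0.2037]
tool_rot: [179.9, 0.0, 2.0]
force: [-0.2, 0.2, -0.7]
grip_width: 0.0458
```

```bash
python3 - <<'E'
from an import *
o=monitor.get_obs(); print(o['tool_pos'],o['tool_rot'],o['qpos'])
im,d,c=grab('wrist','w32'); np.savez('pics/w32.npz',d=d,T=c[2],im=im)
print(proj(c,[[.646,-.165,.165]]))
E
```

```text
[ 0.60512214 -0.30938735  0.20374575] [1.79852761e+02 4.93420571e-02 2.03919573e+00] [ 64.17533092  34.16912506 -59.21951948  78.38839909  29.21512992
  83.42374924 -81.7085291 ]
[[ 92.60941106 156.20506097]]
```

View pics/w32.png

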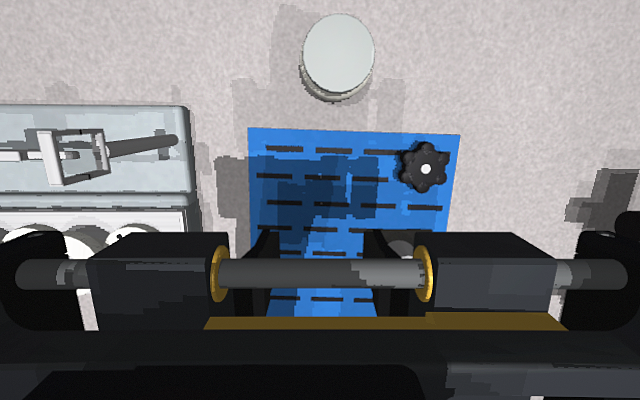

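```bash
python3 - <<'E'
from an import *
a=cv2.imread('pics/w32.png'); cv2.imwrite('pics/w32c.png',cv2.resize(a[115:200,0:130],None,fx=6,fy=6,interpolation=cv2.INTER_CUBIC))
E
```

```text
(no output)
```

View pics/w32c.png

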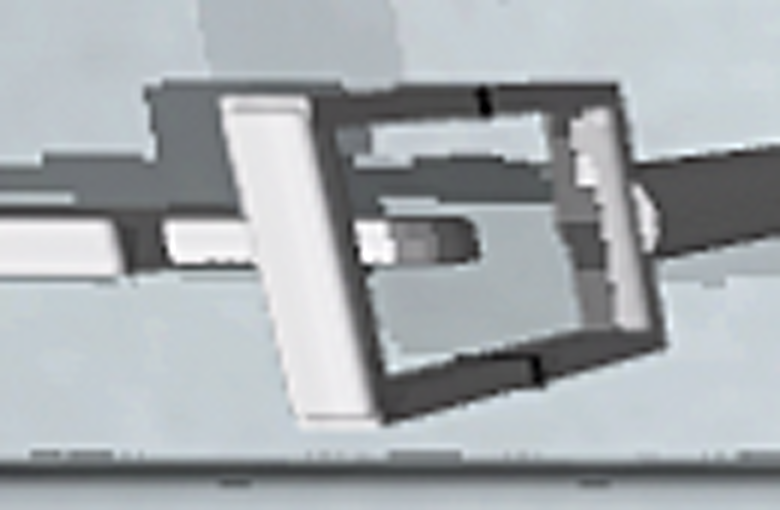

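```bash
python3 - <<'E'
from an import *
z=np.load('pics/w32.npz'); c=camera_info('wrist'); c=(c['camera_matrix'],c['k1'],z['T'])
P=cloud(c,z['d'])*1000
for nm,(u,v) in {'mark1':(485/6,115+100/6),'mark2':(538/6,115+370/6)}.items():
    print(nm); 
    for du in (-2,0,2): print(P[int(round(v)),int(round(u))+du].round(1))
print('row'); 
for r in (154,155,156):
    for u in range(54,86,2): print(r,u,P[r,u].round(1), z['im'][r,u])
E
```

```text
mark1
[ 660.2 -154.7  159. ]
[ 660.1 -154.7  157.3]
[ 660.  -154.8  155.7]
mark2
[ 630.9 -154.7  157.7]
[ 630.9 -155.8  157.4]
[ 630.3 -155.2  154.7]
row
154 54 [ 648.8 -154.2  180.4] [214 212 216]
154 56 [ 648.9 -155.8  181. ] [94 93 94]
154 58 [ 648.6 -154.7  178.3] [62 61 61]
154 60 [ 645.8 -141.   159.8] [230 230 232]
154 62 [ 646.  -143.1  160.8] [233 233 234]
154 64 [ 646.2 -144.9  161.6] [198 199 201]
154 66 [ 646.1 -145.6  160.8] [135 135 137]
154 68 [ 646.3 -147.4  161.6] [118 118 120]
154 70 [ 646.2 -147.9  160.5] [119 120 122]
154 72 [ 646.2 -149.   160.4] [116 116 118]
154 74 [ 646.4 -151.   161.4] [85 84 84]
154 76 [ 646.4 -151.9  160.9] [76 76 77]
154 78 [ 646.2 -152.   159.4] [72 72 74]
154 80 [626.3 -52.4  23.5] [179 188 193]
154 82 [626.5 -54.8  24.1] [168 178 181]
154 84 [626.5 -57.   24.1] [167 177 181]
155 54 [ 648.4 -155.1  181.7] [216 214 217]
155 56 [ 648.2 -155.   180.1] [100  98 100]
155 58 [ 648.2 -155.8  179.7] [67 67 66]
155 60 [ 645.5 -142.6  161.9] [237 236 240]
155 62 [ 645.4 -142.9  160.7] [236 235 239]
155 64 [ 645.7 -145.4  162.4] [247 246 250]
155 6
[... 396 characters left out ...]
 24.5] [171 179 182]
156 54 [ 647.8 -154.7  181.3] [221 219 225]
156 56 [ 647.6 -154.7  179.9] [110 109 111]
156 58 [ 647.5 -155.1  179. ] [75 75 75]
156 60 [ 644.8 -142.   161.3] [233 230 235]
156 62 [ 644.8 -142.9  160.8] [241 239 242]
156 64 [ 644.9 -144.4  161.2] [248 246 249]
156 66 [ 645.  -146.   161.6] [135 133 137]
156 68 [ 645.1 -147.4  161.9] [147 147 149]
156 70 [ 645. -148.  161.] [142 142 143]
156 72 [ 645.  -149.4  161.1] [119 120 122]
156 74 [ 645.  -150.3  160.8] [90 89 90]
156 76 [ 645.3 -152.4  161.9] [80 81 82]
156 78 [ 644.8 -151.1  158.5] [68 66 67]
156 80 [624.4 -53.   24.9] [184 195 198]
156 82 [624.3 -54.6  24.2] [171 179 183]
156 84 [624.3 -56.3  23.7] [171 179 183]
```

>>> servo_tool(
  commands=[0,0,0,8,0,0,0,0,0,8,0,0,0,0,0,8,0,0,0,0,0,8,0,0,0,0,0,8,0,0,0,0,0,0,0,0,0,0,0,0,0,0],
)

```text
time_s: 69.0
tool_pos: [0.6041, -0.3098, 0.201]
tool_rot: [-140.1, 0.2, 2.0]
force: [-0.6, 0.5, 1.1]
grip_width: 0.046
```

```bash
python3 - <<'E'
from an import *
o=monitor.get_obs(); print(o['tool_pos'],o['tool_rot'],o['qpos'])
im,d,c=grab('wrist','w33'); np.savez('pics/w33.npz',d=d,T=c[2],im=im)
print(proj(c,[[.646,-.155,.158]]))
delta(605,-250,165)
E
```

```text
[ 0.6041336  -0.30978864  0.20103975] [-140.08588873    0.20152901    1.97123932] [ 67.73286471  56.3910428  -61.90066985  57.4122084    9.75840393
 102.37910692 -72.011112  ]
[[222.38166468 142.33518233]]
to 605 -250 165 -> shift [  2.6 -20.3  66.4] norm 69.0 turn z None
```

View pics/w33.png

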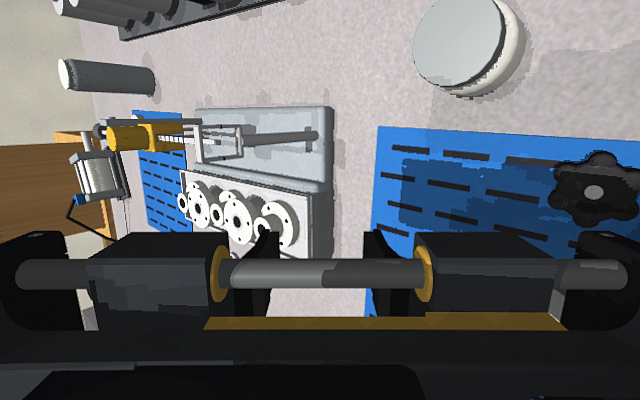

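>>> servo_tool(
  commands=[0,-5,30,0,0,0,0,-5,30,0,0,0,0,0,0,0,0,0,0,0,0,0,0,0,0,0,0,0,0,0],
)

```text
time_s: 69.55
tool_pos: [0.6029, -0.2637, 0.1642]
tool_rot: [-140.3, 0.1, 2.0]
force: [-0.3, -1.2, 0.5]
grip_width: 0.0461
```

```bash
python3 - <<'E'
from an import *
o=monitor.get_obs(); print(o['tool_pos'],o['tool_rot'],o['qpos'])
im,d,c=grab('wrist','w34'); np.savez('pics/w34.npz',d=d,T=c[2],im=im)
u,v=proj(c,[[.646,-.155,.158]])[0].astype(int); print(u,v)
a=cv2.imread('pics/w34.png'); cv2.imwrite('pics/w34c.png',cv2.resize(a[max(0,v-45):v+45,u-50:u+50],None,fx=7,fy=6.6,interpolation=cv2.INTER_CUBIC))
E
```

```text
[ 0.60287837 -0.26371004  0.16421039] [-1.40284391e+02  7.65017192e-02  2.03039983e+00] [ 69.35737812  55.25509311 -62.57149682  66.31077658   9.30507165
  95.1770046  -73.02696023]
214 149
```

View pics/w34c.png

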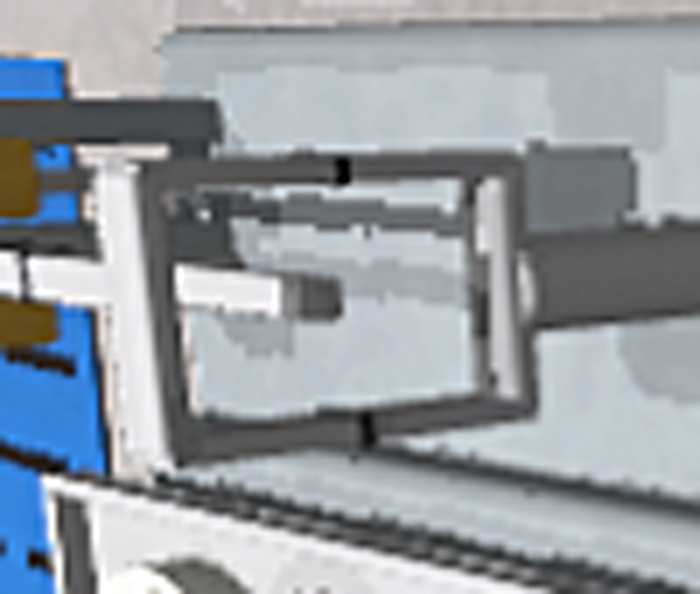

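```bash
python3 - <<'E'
from an import *
z=np.load('pics/w34.npz'); c=camera_info('wrist'); c=(c['camera_matrix'],c['k1'],z['T']); im=z['im'].astype(int).sum(2)//3
P=cloud(c,z['d'])*1000
for r in range(144,154,2):
    print(r,[ (u,im[r,u],*P[r,u].round(1)[1:]) for u in range(200,216)])
u0,v0=164,104
def aty(uv,y):
    K,k,T=c; s=slopes(K,k,uv); rr=np.c_[s,np.ones(len(s))]@T[:3,:3].T; o=T[:3,3]; return (o+rr*((y-o[1])/rr[:,1])[:,None])*1000
mk=[[u0+343/7,v0+170/6.6],[u0+369/7,v0+428/6.6]]
print('marks',aty(mk,-.155)); 
for uu in (285,300,343): print(uu,aty([[u0+uu/7,v0+297/6.6]],-.1518))
# marks precise: darkness centroid
for r0 in (v0+170/6.6,v0+428/6.6):
    r=int(round(r0)); print(r,[(u,im[r,u]) for u in range(208,222)], P[r,212:220,1].round(1),P[r,212:220,2].round(1))
E
```

```text
144 [(200, np.int64(145), np.float64(99.1), np.float64(24.0)), (201, np.int64(148), np.float64(95.6), np.float64(24.3)), (202, np.int64(147), np.float64(93.8), np.float64(23.7)), (203, np.int64(170), np.float64(90.6), np.float64(23.9)), (204, np.int64(171), np.float64(88.5), np.float64(23.4)), (205, np.int64(176), np.float64(85.4), np.float64(23.6)), (206, np.int64(177), np.float64(82.8), np.float64(23.4)), (207, np.int64(177), np.float64(78.3), np.float64(24.4)), (208, np.int64(177), np.float64(75.1), np.float64(24.7)), (209, np.int64(173), np.float64(72.8), np.float64(24.4)), (210, np.int64(172), np.float64(71.1), np.float64(23.8)), (211, np.int64(170), np.float64(66.8), np.float64(24.7)), (212, np.int64(170), np.float64(65.3), np.float64(24.0)), (213, np.int64(170), np.float64(61.9), np.float64(24.4)), (214, np.int64(169), np.float64(60.5), np.float64(23.6)), (215, np.int64(179), np.float64(57.0), np.float64(24.1))]
146 [(200, np.int64(230), np.float64(-139.6), np.float64(160.6)), (201, np.int64(223), np.float64(-140.7), np.float64(160.4)), (202, np.int64(219), np.float64(-142.1),
[... 4031 characters left out ...]
13, np.int64(0)), (214, np.int64(82)), (215, np.int64(82)), (216, np.int64(79)), (217, np.int64(78)), (218, np.int64(79)), (219, np.int64(79)), (220, np.int64(77)), (221, np.int64(77))] [-155.2 -154.3 -154.9 -154.4 -154.2 -155.1 -154.5 -155.1] [159.1 157.7 157.3 156.1 155.2 154.9 153.7 153.3]
169 [(208, np.int64(88)), (209, np.int64(89)), (210, np.int64(88)), (211, np.int64(89)), (212, np.int64(89)), (213, np.int64(90)), (214, np.int64(94)), (215, np.int64(61)), (216, np.int64(14)), (217, np.int64(44)), (218, np.int64(75)), (219, np.int64(75)), (220, np.int64(81)), (221, np.int64(80))] [-155.8 -156.2 -155.6 -155.7 -155.  -156.3 -155.5 -154.8] [161.8 161.2 160.  159.3 158.  157.9 156.6 155.3]
```

>>> servo_tool(
  commands=[0,5,-30,0,0,0,0,5,-30,0,0,0,0,0,0,-8,0,0,0,0,0,-8,0,0,0,0,0,-8,0,0,0,0,0,-8,0,0,0,0,0,-8,0,0,-10,-40,0,0,0,0,-15,-40,0,0,0,0],
)

```text
time_s: 70.5
tool_pos: [0.5768, -0.2287, 0.2031]
tool_rot: [179.8, 0.1, 2.0]
force: [0.9, 0.0, 1.0]
grip_width: 0.0457
```

>>> servo_tool(
  commands=[-10,-40,0,0,0,0,0,-40,0,0,0,0,0,0,0,0,0,0,0,0,0,0,0,0,0,0,0,0,0,0],
)

```text
time_s: 71.0
tool_pos: [0.5637, -0.1525, 0.202]
tool_rot: [179.9, 0.2, 1.9]
force: [-0.0, -0.4, 0.1]
grip_width: 0.0463
```

```bash
cat >> an.py <<'E'
def tip(im,d,c,pr=True):
    P=cloud(c,d)*1000; X,Y,Z=P[...,0],P[...,1],P[...,2]
    e=np.array([np.cos(np.radians(2)),np.sin(np.radians(2))]); fv=np.array([-e[1],e[0]])
    U=(X-526)*e[0]+(Y+18.4)*e[1]; V=(X-526)*fv[0]+(Y+18.4)*fv[1]
    ok=np.isfinite(Z); ok[228:]=False
    L=ok&(abs(U-115)<17)&(V<-132)&(V>-150)&(Z>178.5)&(Z<186)
    print('loop top z',np.median(Z[L]).round(2),L.sum(), 'V',np.percentile(V[L],[2,98]).round(1) if L.sum() else None)
    for a,b in [(-131,-127),(-127,-123),(-123,-119),(-119,-115),(-115,-110),(-110,-100),(-100,-90)]:
        m=ok&(abs(U-115)<2)&(V>=a)&(V<b)&(Z>140)&(Z<190)
        if m.sum()>3: print((a,b),m.sum(),np.median(Z[m]).round(2),end='; ')
    print()
E
python3 - <<'E'
from an import *
o=monitor.get_obs(); print(o['tool_pos'],o['tool_rot'],o['qpos'])
for i in range(2):
    im,d,c=grab('wrist','w35'); tip(im,d,c); slope2(im,d,c)
np.savez('pics/w35.npz',d=d,T=c[2],im=im)
z=np.load('pics/w22.npz'); c=camera_info('wrist'); print('w22')
tip(z['im'],z['d'],(c['camera_matrix'],c['k1'],z['T']))
E
```

```text
[ 0.56374823 -0.15253884  0.20202428] [1.79874317e+02 1.62288359e-01 1.89956321e+00] [ 64.66307516  22.9009674  -65.31699698  92.75118752  21.30871853
  78.2463565  -91.52384374]
loop top z 181.5 853 V [-140.5 -133.3]
(-131, -127) 42 161.15; (-127, -123) 49 161.35; (-123, -119) 43 161.29; (-119, -115) 48 161.32; (-115, -110) 56 160.95; (-110, -100) 126 166.5; (-100, -90) 125 167.06; 
table slope 0.0029 35181 base 0.0005 24.5 10047 beam 0.0039 1429 beam-table 0.0011 kv -17.9 z fulcrum/tip [166.2 167.2]
loop top z 181.45 910 V [-140.8 -133. ]
(-131, -127) 48 161.0; (-127, -123) 41 161.08; (-123, -119) 49 161.09; (-119, -115) 43 160.99; (-115, -110) 58 161.11; (-110, -100) 126 166.46; (-100, -90) 118 167.06; 
table slope 0.0028 35666 base 0.001 24.4 9872 beam 0.0022 1429 beam-table -0.0006 kv -17.9 z fulcrum/tip [166.5 167.1]
w22
loop top z 181.6 388 V [-140.7 -132.3]
(-131, -127) 22 177.81; (-127, -123) 21 177.4; (-123, -119) 18 177.1; (-119, -115) 21 177.01; (-115, -110) 26 176.21; (-110, -100) 38 181.82; (-100, -90) 53 181.51;
```

View pics/w35.png

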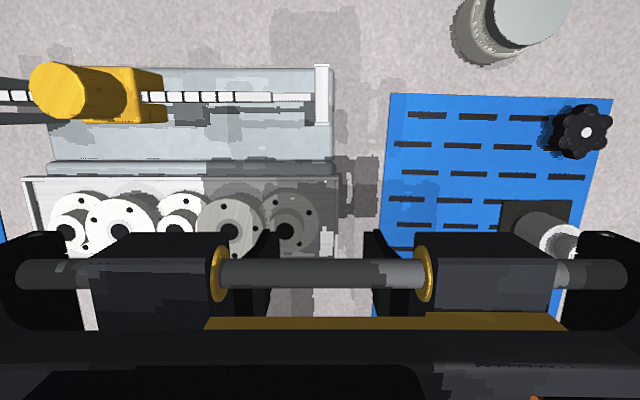

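>>> servo_tool(
  commands=[-15,-30,-20,0,0,0,-20,-40,-20,0,0,0,-20,-40,0,0,0,0,-10,0,0,0,0,0,0,0,0,0,0,0,0,0,0,0,0,0],
)

```text
time_s: 71.7
tool_pos: [0.4951, -0.0454, 0.2418]
tool_rot: [179.9, 0.2, 1.8]
force: [-0.8, -0.2, 0.2]
grip_width: 0.0462
```

```bash
python3 - <<'E'
from an import *
im,d,c=grab('wrist','w36'); bores(im,c,.088)
grab('scene','s9')
E
```

```text
[[-3.000e-01 -1.037e+02  1.700e+01  1.600e+01]
 [ 4.700e+00 -1.019e+02  8.400e+01  7.800e+01]
 [-5.000e-01 -5.160e+01  1.500e+01  1.700e+01]
 [-8.000e-01 -1.000e+00  1.600e+01  1.600e+01]
 [-1.000e-01  4.890e+01  1.600e+01  1.700e+01]
 [-0.000e+00  9.810e+01  1.700e+01  1.700e+01]
 [ 4.500e+00  1.021e+02  7.800e+01  7.800e+01]]
spacing [ 1.8 50.2 50.6 49.9 49.2  3.9]
```

View pics/w36.png

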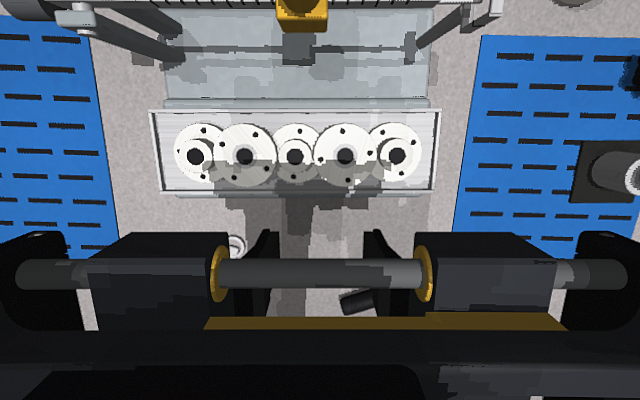

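View pics/s9.png

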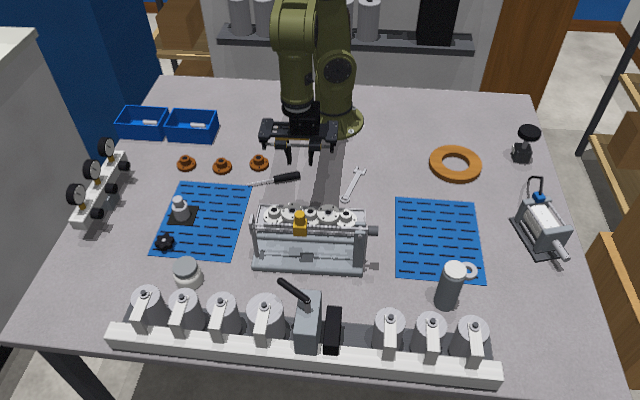

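Five rollers sit in the pan in one straight row, with hub-to-hub spacing of about 52, 50.6, 50 and 49 mm. The check weight is on its pad at (180,208), and the can (453,285) and jar (187,272) are standing. Handing in.

```bash
python3 - <<'E'
from h import *
print(env.sign_off())
E
```

```text
the job is handed in; nothing more can be done
None
```

The job is done and handed in at about 72 s of the 210 s allowed; no verdict came back.

- **Check weight:** it stands on its rubber pad.
- **Rollers:** all five from the blue plates are in the pan in one straight row, hub up, down, up, down, up. The middle roller was knocked about 10 mm aside partway through. I pushed it back, then nudged the +y end roller in to close the row.
- **Gaps:** the measured gaps from flange edge to the next hub are about 0.3 to 3 mm, with the largest at the −y end. The roller centres lie within about 1 mm of a straight line.
- **Weighing:** I slid the poise out until the beam levelled.
    - The slope along the beam gave about +0.001 rad.
    - The pointer's height against the loop, compared with its height at the stop, gave about −0.001 rad.
    - A tilted close-up of the tip against the loop's marks disagreed. It suggested the tip was 1 to 1.5 mm high (about +0.005 rad). I put that down to the shape of the blade tip and left the poise where it was.
- **Other checks:** the last picture shows the can and jar still standing, the brown look-alikes where they were, and the robot touching nothing.

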